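# Make up the staining kit and the pond-life kit

### The job

Make up the two kits for the microscope practical. Staining kit, in the longer caddy that has the rack of glass slides: stand the dropper bottle in the small round well and the mouth-up steel dish in the large well, then put the mouth-down steel dish on it as a cover, rim on rim and centred so that it stays. Pond-life kit, in the shorter caddy without slides: the specimen jar in the large well and the white screw pot with the black lid (the spare objective) in the small well; everything stands upright and right down in its well, set down gently and not dropped, and the loose black eyepiece and the timer stay where they are.

Things in the scene. Friction and masses are not known exactly. Their poses are not given: they have to be found in the camera images.
- slide_caddy: Longer grey caddy, fixed, 220 x 100 mm (244 x 108 over flange and grips), 22 high. Origin: centre of underside; x along its length to the slide rack (x 55 to 110 mm: 4 upright glass slides, tops 38 mm up). On its centre line (y 0) two round wells, 10 mm deep, 3 mm chamfer, floor at z 12, mouth at z 22 mm: large, 68 mm across, centre x -65.5 mm; small, 42 mm across, centre x +20.5 mm.
- plain_caddy: Shorter grey caddy without slides, fixed, 165 x 100 mm (189 x 108 over flange and grips), 22 high. Origin: centre of underside; x along its length. On its centre line (y 0) two round wells, 10 mm deep, 3 mm chamfer, floor at z 12, mouth at z 22 mm: large, 68 mm across, centre x -38 mm; small, 42 mm across, centre x +48 mm.
- dish: Plain dark-grey steel dish standing mouth-up (from above one looks into it), straight-sided, 60 mm outer diameter, 48 mm high, wall 4 mm, about 90 g. Origin: centre of its underside; z up; the rim is 48 mm above it. Can be gripped across its outside; in a well its lower 10 mm are below the caddy's top.
- cover_dish: An equal dark-grey steel dish standing mouth-down (from above one sees its flat closed bottom), 60 mm outer diameter, 48 mm high, wall 4 mm, about 90 g. Origin: centre of its rim, now its underside; z up. As a cover it stays mouth-down, its rim on the other dish's rim, so its origin comes 48 mm above that dish's origin.
- dropper_bottle: Brown dropper bottle with a black cap and rubber bulb, 33 mm diameter, 100 mm high, about 75 g, upright. Cylindrical body up to about 60 mm, cap 24 mm wide from 60 to 73 mm, bulb 15 mm wide above. Origin: centre of its underside; z up.
- specimen_jar: Pale specimen jar with a white ribbed screw lid, 56 mm diameter, 72 mm high, about 160 g, upright, lid fixed. Origin: centre of its underside; z up.
- objective_pot: Small screw pot that holds a spare objective: white cylinder with a ribbed black lid, 33 mm diameter over the lid (32 mm body, lid from 32 to 49 mm), 49 mm high, about 60 g, lid fixed. Origin: centre of its underside; z up.
- eyepiece: Loose microscope eyepiece, all black with a glass lens in its top, 30 mm diameter, 42 mm high, standing among the stock. Belongs to neither kit: leave it where it stands. Origin: centre of its underside.
- timer: Pale count-down timer with a sloped face and three keys, 55 x 66 x 34 mm, lying on the worktop on the robot's side of the stock. Leave it where it is. Origin: centre of its underside.
Not all that is in view belongs to the job. What is shaped like the objective_pot but blue is not meant.

How it is judged (in metres and radians):
At the end, for the whole second after the job is handed in: Slide caddy: dropper bottle in the small well, dish in the large one, cover on it rim on rim (centres within 6 mm). Plain caddy: jar in the large well, screw pot in the small one. Each within 4 mm of the floor and 9 mm of the well's centre, upright within 4.5 degrees, at rest (x of dish in the frame of slide_caddy between -0.0745 and -0.0565 m and y of dish in the frame of slide_caddy between -0.009 and 0.009 m and z of each of dish, dropper_bottle in the frame of slide_caddy below 0.016 m and angle between each of dish, dropper_bottle, specimen_jar, objective_pot, cover_dish's own z axis and vertical below 0.08 rad and x of dropper_bottle in the frame of slide_caddy between 0.0115 and 0.0295 m and y of dropper_bottle in the frame of slide_caddy between -0.009 and 0.009 m and x of specimen_jar in the frame of plain_caddy between -0.047 and -0.029 m and y of specimen_jar in the frame of plain_caddy between -0.009 and 0.009 m and z of each of specimen_jar, objective_pot in the frame of plain_caddy below 0.016 m and x of objective_pot in the frame of plain_caddy between 0.039 and 0.057 m and y of objective_pot in the frame of plain_caddy between -0.009 and 0.009 m and horizontal distance between cover_dish and dish below 0.006 m and z of cover_dish in the frame of dish between 0.044 and 0.052 m and linear speed of each of dish, cover_dish, dropper_bottle, specimen_jar, objective_pot below 0.02 m/s); the robot touches nothing.
It fails at once if a dish, bottle, jar or pot is dropped: out of the fingers 20 mm or more above where it stands in its kit ((contact force between the fingers and dish below 0.02 N and height (world z) of dish above 0.032 m) or (contact force between the fingers and cover_dish below 0.02 N and height (world z) of cover_dish above 0.08 m) or (contact force between the fingers and dropper_bottle below 0.02 N and height (world z) of dropper_bottle above 0.032 m) or (contact force between the fingers and specimen_jar below 0.02 N and height (world z) of specimen_jar above 0.032 m) or (contact force between the fingers and objective_pot below 0.02 N and height (world z) of objective_pot above 0.032 m)).
It fails at once if a dish, bottle, jar or pot is tipped by more than 45 degrees (angle between any of dish, cover_dish, dropper_bottle, specimen_jar, objective_pot's own z axis and vertical above 0.79 rad).
It fails at once if the loose eyepiece or the timer is shifted by more than 20 mm (distance of any of eyepiece, timer from where it was at the start of the episode above 0.02 m).
It also fails if it takes over 134 s, if anything falls off the work surface, if the arm or the gripper's body presses on something with over 40 N, if the wrist force passes 120 N, or if a joint passes its speed limit or range.

### The arm

A 6-joint arm with a two-finger parallel gripper is mounted at the origin on a cart in front of the work surface, level with it; the furniture and walls round the work are solid. World frame = base frame: x ahead of the robot, y to its left, z up, the work surface at z = 0. Lengths are in m, angles in degrees, forces in N, time in s.
With the tool pointing down it reaches from about 0.275 to 0.975 m from the base axis. Payload 8.4 kg.
Tool frame: the origin (TCP) lies at the very end of the fingers, on their centre line; the grasp point (between the pads) lies robot.pinch_z behind it (robot.pinch_z is the distance from the TCP to the grasp point, in m); z points along the fingers, y is the direction in which the jaws open and shut (so a half turn about z gives the same grasp; the last joint's range is limited). The gripper opens to 92 mm and grips with 3 to 60 N. Pads are 20 mm wide; open, the fingers measure 128 mm over their backs; the gripper's body (75 mm by 189 mm) begins 69 mm behind the grasp point.
Start: joints at [76.238, 20.225, 93.587, -0, 66.188, -0.138], TCP at [0.147, 0.607, 0.215] pointing down, gripper open.
Joint ranges: [-150.9, 150.9], [-52.94, 120.26], [3.33, 152.33], [-74.26, 254.26], [0, 154.13], [-172.89, 172.89]. Speed limits (degrees/s): [127.2, 127.2, 159.86, 180, 180, 180].

### API

Orientations are given as a 3x3 rotation matrix whose columns are the frame's x, y, z axes.
In Python, from plant import robot gives the robot as it stands.
- The arm moves only by the tool arm_command, never from a script. Its argument "rows" is a list of rows, each a list of 2 entries, a list of its own where there are three numbers: the shift along the world's x, y, z in units of 25 mm (1.0 is 25 mm), then the turn, a rotation vector about the world's x, y, z in units of 5 degrees (1.0 is 5 degrees). In form: [[[x, y, z], [ax, ay, az]], ...]. A call has 1 to 5 rows; each row is the pose to reach, as a shift and turn from the pose commanded when the call began; what a row does not reach only later rows make up. A row lasts 1/12 s, in which the tool goes at most 41.7 mm and 7.16 degrees, less where a joint would pass 70% of its speed; a pose out of reach is approached as far as the arm can. A call with a gripper value outside its range is refused whole. "gripper" is the closure in counts, from 0 (fully open) to 255 (shut), set as the call begins (left out, the last holds). The fingers move at their own pace and stop on an object; "squeeze" is the grip in N (left out, the last holds). Time passes only in rows, so rows that repeat a pose let the fingers close. It gives the time, the measured TCP pose, the force and the opening at its end, in the units of the state.
- robot.observe(): the state, without advancing time (a new reading comes with each control period).
- robot.grab_frame(name): name is "scene" or "top" or "wrist"; returns a dict with "img" (420x560x3 uint8, blue, green, red), "K" (3x3 intrinsics, pixels), "T" (4x4, takes a point from camera to world coordinates). Camera axes: x right, y down, z forward; pixel columns grow to the right and rows downward; lengths in m; the calibration is good to about 2 mm. A picture is of the moment at which its call begins. There is no depth.
- robot.hand_in(): hands the job in, once; it reports no verdict.
The state is a dict: "time_s": time; "joint_pos": joint angles; "qd": joint speeds; "joint_torque": joint torques, N m; "tcp_pos": TCP position; "eef_rot": TCP orientation; "ft_force": force on the tool from outside, world axes, zero at the start; "ft_torque": the same for the moment, N m; "finger_gap": finger opening in m.
Only numpy, scipy, OpenCV 4.12 (cv2) and the standard library are available. Lean on these libraries where they do the work, as an engineer would, in place of code of your own. Each camera call takes 0.05 s, during which the arm holds its last target.

## Working session

There is one attempt and no reset: what is moved stays moved. The work goes in short steps, Python scripts to look and compute and a tool call to move; the robot and the scene stay as the last step left them, time stands still between calls to the robot, and variables do not carry over. Pictures are saved under pics/ and viewed, and the job is handed in when it is done.

Besides the shell and the picture viewer there is one more tool, called after "Emit:" as name(argument=value, ...) on one line, values as JSON. arm_command: Moves the arm, as the interface text tells. Its arguments: {"type":"object","properties":{"rows":{"type":"array"},"gripper":{"type":"number"},"squeeze":{"type":"number"}},"required":["rows"]}

```bash
ls; mkdir -p pics; python3 - <<'E'
from plant import robot
import cv2,numpy as np
s=robot.observe(); print(s, robot.pinch_z)
for n in ["scene","top","wrist"]:
    f=robot.grab_frame(n); cv2.imwrite(f"pics/{n}0.png",f["img"]); print(n,f["K"].round(1).tolist(),f["T"].round(4).tolist())
E
```

```text
pics
{'time_s': 0.0, 'joint_pos': array([ 7.62391312e+01,  2.02644690e+01,  9.36285172e+01, -2.98152749e-04,
        6.61883781e+01, -1.38542094e-01]), 'qd': array([ 0.00644172,  0.12534958,  0.0584974 , -0.00365587, -0.04923621,
       -0.00366799]), 'joint_torque': array([ 2.00908325e-03, -5.93868864e+01, -3.34199452e+01,  6.97252108e-02,
        2.36080546e-02, -1.25598754e-04]), 'tcp_pos': array([0.14709446, 0.6069307 , 0.21384627]), 'eef_rot': array([[-9.71869794e-01,  2.35518561e-01, -3.33168898e-04],
       [ 2.35518797e-01,  9.71868814e-01, -1.38044532e-03],
       [-1.32403438e-06, -1.42008065e-03, -9.99998992e-01]]), 'ft_force': array([-0.54818352, -0.07675932,  0.15246632]), 'ft_torque': array([0.03684157, 0.00539607, 0.01986514]), 'finger_gap': 0.09228975929903753} 0.0187
scene [[414.7, 0.0, 274.7], [0.0, 414.7, 206.3], [0.0, 0.0, 1.0]] [[0.7909, -0.4609, 0.4026, 0.1262], [-0.6118, -0.579, 0.5389, -0.5046], [-0.0153, -0.6725, -0.7399, 0.7287], [0.0, 0.0, 0.0, 1.0]]
top [[425.0, 0.0, 276.3], [0.0, 425.0, 206.1], [0.0, 0.0, 1.0]] [[0.0989, -0.9708, 0.2186, 0.2818], [-0.9951, -0.0979, 0.0154, -0.0054], [0.0064, -0.2191, -0.9757, 1.095], [0.0, 0.0, 0.0, 1.0]]
wrist [[366.6, 0.0, 281.9], [0.0, 366.6, 211.1], [0.0, 0.0, 1.0]] [[0.2357, 0.9326, 0.2734, 0.0709], [0.9718, -0.2256, -0.0684, 0.6253], [-0.0021, 0.2818, -0.9595, 0.3861], [0.0, 0.0, 0.0, 1.0]]
```

View pics/scene0.png

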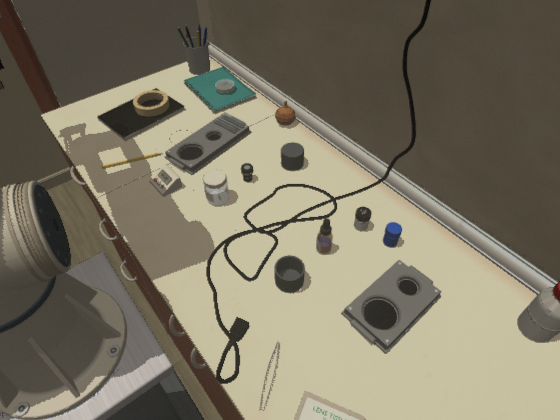

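View pics/top0.png

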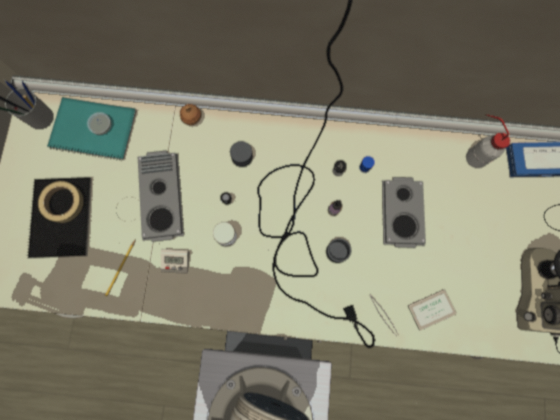

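View pics/wrist0.png

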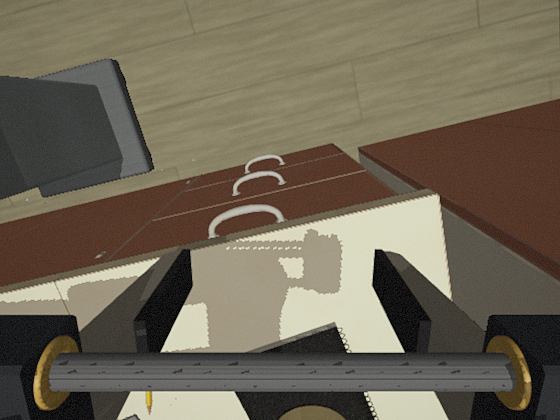

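```bash
cat > h.py <<'E'
import cv2,numpy as np
from plant import robot
def crop(src,x0,y0,w,h,k,out):
    im=cv2.imread(src) if isinstance(src,str) else src
    c=cv2.resize(im[y0:y0+h,x0:x0+w],None,fx=k,fy=k,interpolation=cv2.INTER_CUBIC)
    for x in range((x0+9)//10*10,x0+w,10):
        cv2.line(c,((x-x0)*k,0),((x-x0)*k,6 if x%50 else 14),(0,0,255),1)
        if x%20==0: cv2.putText(c,str(x),((x-x0)*k,24),0,.4,(0,0,255),1)
    for y in range((y0+9)//10*10,y0+h,10):
        cv2.line(c,(0,(y-y0)*k),(6,(y-y0)*k),(0,0,255),1)
        if y%20==0: cv2.putText(c,str(y),(8,(y-y0)*k+4),0,.4,(0,0,255),1)
    cv2.imwrite(out,c)
def hit(K,T,u,v,z):
    d=T[:3,:3]@np.linalg.solve(K,[u,v,1.]); o=T[:3,3]
    return o+d*(z-o[2])/d[2]
def proj(K,T,p):
    q=T[:3,:3].T@(np.asarray(p)-T[:3,3]); q=K@q; return q[:2]/q[2]
E
python3 - <<'E'
from h import *
crop("pics/top0.png",120,90,160,115,5,"pics/t1.png")
crop("pics/top0.png",120,190,160,95,5,"pics/t2.png")
crop("pics/top0.png",310,140,130,120,5,"pics/t3.png")
E
```

```text
(no output)
```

View pics/t1.png

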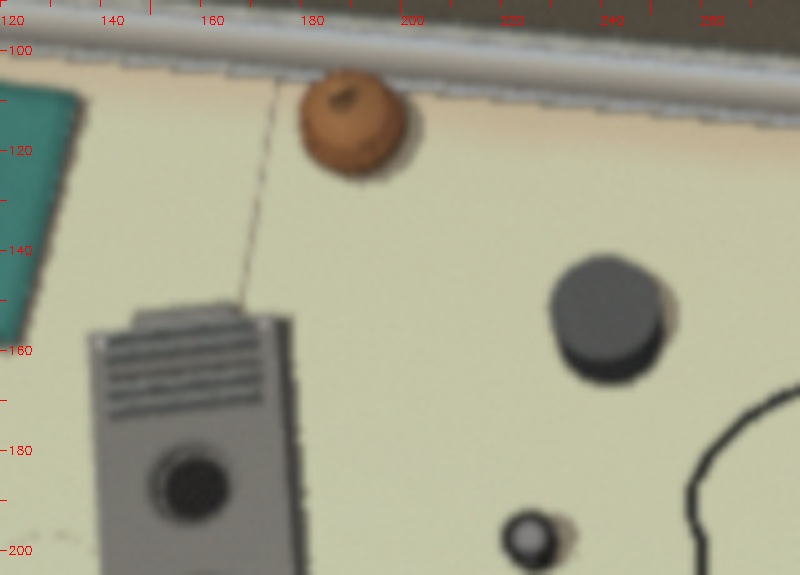

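View pics/t2.png

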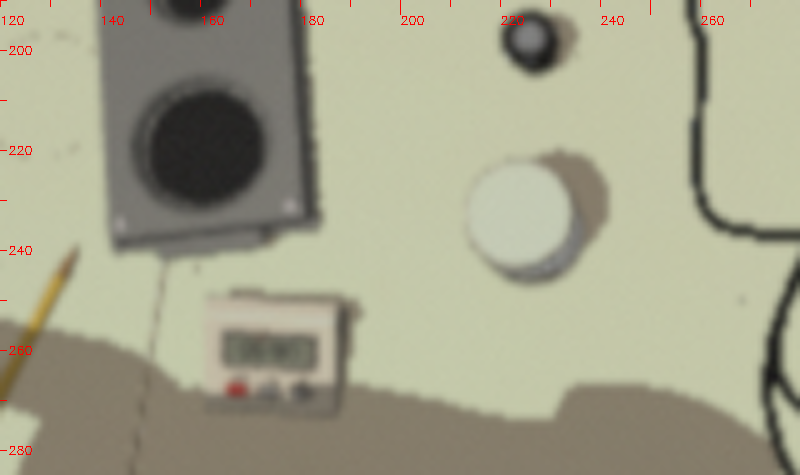

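View pics/t3.png

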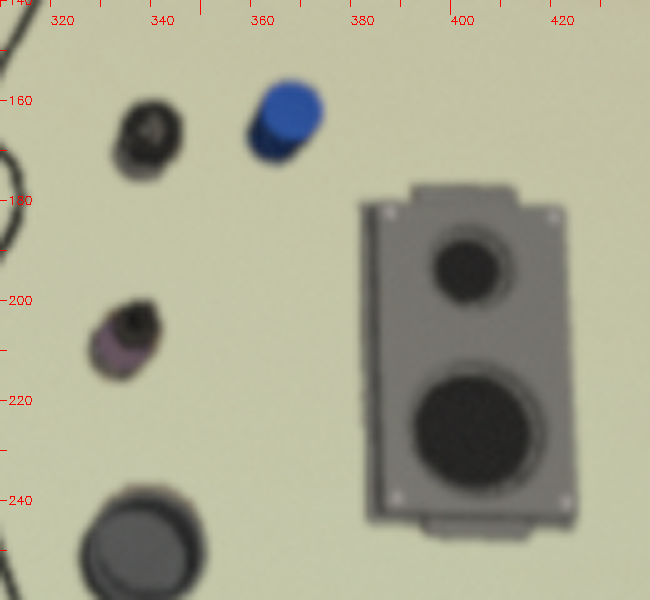

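```bash
python3 - <<'E'
from h import *
crop("pics/scene0.png",150,100,160,110,5,"pics/s1.png")
crop("pics/scene0.png",260,190,160,115,5,"pics/s2.png")
crop("pics/scene0.png",330,250,120,105,5,"pics/s3.png")
crop("pics/top0.png",310,190,100,80,6,"pics/t4.png")
f=robot.grab_frame("top");K,T=f["K"],f["T"]
np.savez("cams.npz",Kt=K,Tt=T,**(lambda g:dict(Ks=g["K"],Ts=g["T"]))(robot.grab_frame("scene")))
for n,u,v,z in [("sL",160,218.8,.022),("sS",157.8,186.6,.022),("pL",405.8,225.6,.022),("pS",404.5,193.3,.022),("cover",241.2,151.6,.048),("jar",224,232.6,.072),("eye",226,197.6,.042),("pot",340,166.6,.049),("bot",339,201.4,.1)]:
    print(n,hit(K,T,u,v,z).round(4))
E
```

```text
sL [0.459  0.3052 0.022 ]
sS [0.5431 0.3245 0.022 ]
pL [ 0.5045 -0.3241  0.022 ]
pS [ 0.5898 -0.3179  0.022 ]
cover [0.6516 0.1163 0.048 ]
jar [0.4325 0.1308 0.072 ]
eye [0.5269 0.1411 0.042 ]
pot [ 0.6365 -0.1419  0.049 ]
bot [ 0.5314 -0.1387  0.1   ]
```

View pics/s1.png

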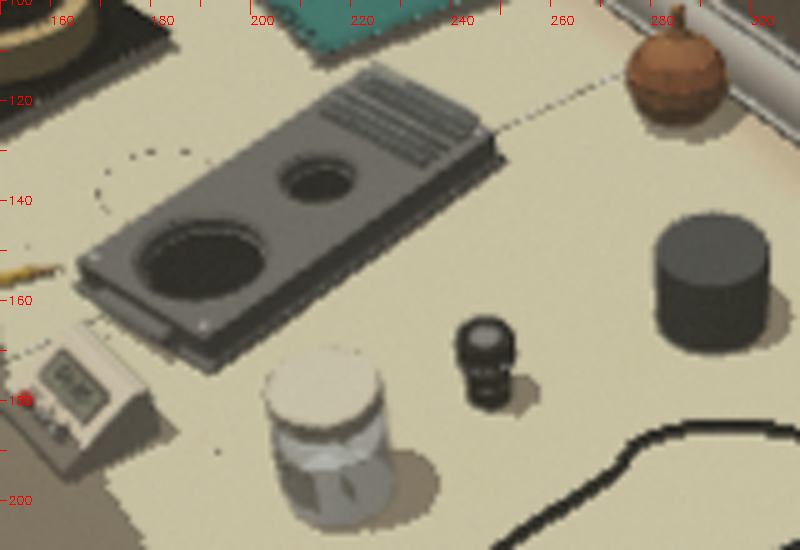

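View pics/s2.png

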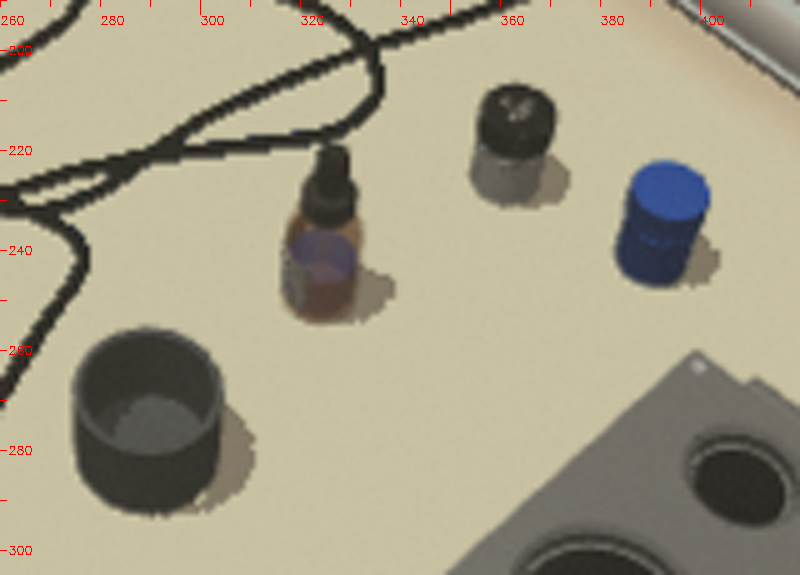

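View pics/s3.png

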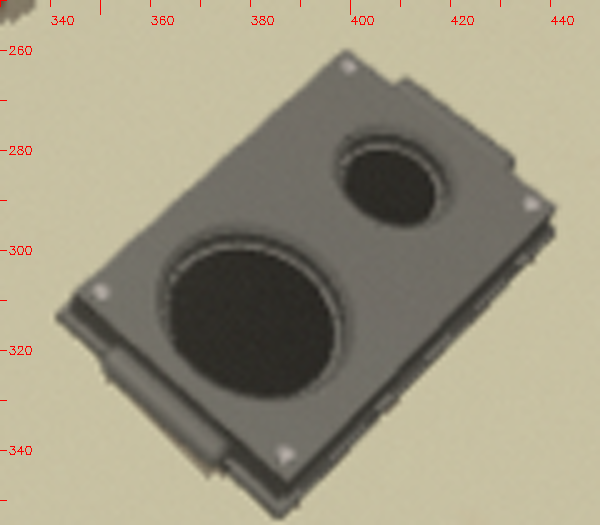

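View pics/t4.png

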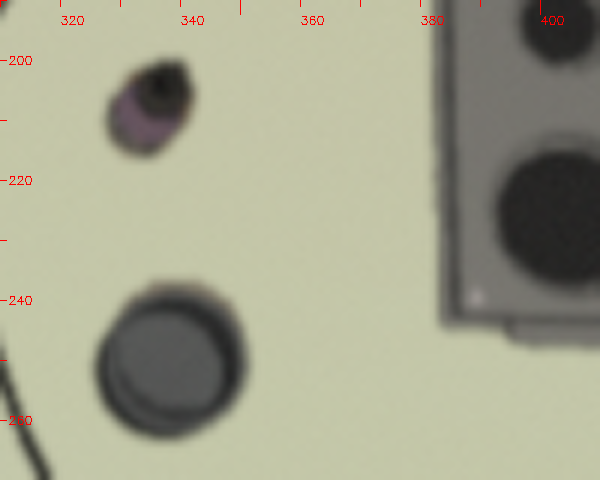

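```bash
python3 - <<'E'
from h import *
c=np.load("cams.npz")
L=[("sL",160,218.8,190.2,152,.022),("sS",157.8,186.6,213.4,135.8,.022),("pL",405.8,225.6,380.4,313.2,.022),("pS",404.5,193.3,408.2,285.6,.022),("cover",241.2,151.6,292.4,149.8,.048),("jar",224,232.6,214.8,177.6,.072),("eye",226,197.6,247.4,167.6,.042),("pot",340,166.6,363.6,212.2,.049),("bot",337,202.5,326.6,220,.1),("dish",339.2,248.8,289.6,268.2,.048)]
for n,a,b,u,v,z in L:
    p=hit(c["Kt"],c["Tt"],a-.4,b-.4,z);q=hit(c["Ks"],c["Ts"],u-.4,v-.4,z)
    print(n,p[:2].round(4),q[:2].round(4),((p-q)[:2]*1e3).round(1),"avg",((p+q)/2)[:2].round(4))
E
```

```text
sL [0.46   0.3064] [0.4549 0.3028] [5.  3.6] avg [0.4574 0.3046]
sS [0.544  0.3257] [0.539  0.3226] [5.  3.1] avg [0.5415 0.3242]
pL [ 0.5054 -0.323 ] [ 0.5002 -0.3235] [5.2 0.5] avg [ 0.5028 -0.3233]
pS [ 0.5908 -0.3169] [ 0.5867 -0.3164] [ 4.1 -0.4] avg [ 0.5887 -0.3167]
cover [0.6526 0.1175] [0.6499 0.1178] [ 2.7 -0.4] avg [0.6513 0.1177]
jar [0.4334 0.1319] [0.4305 0.1311] [3.  0.8] avg [0.4319 0.1315]
eye [0.5279 0.1422] [0.5259 0.1402] [2. 2.] avg [0.5269 0.1412]
pot [ 0.6375 -0.1408] [ 0.637  -0.1425] [0.5 1.7] avg [ 0.6372 -0.1417]
bot [ 0.5291 -0.133 ] [ 0.5264 -0.1387] [2.6 5.6] avg [ 0.5278 -0.1358]
dish [ 0.4252 -0.1531] [ 0.4194 -0.1549] [5.8 1.8] avg [ 0.4223 -0.154 ]
```

Emit:
arm_command(rows=[[[0.6,-1.0,0],[0,0,0.5]],[[1.4,-2.3,0],[0,0,1.2]],[[2.2,-3.6,0],[0,0,1.9]],[[3.0,-5.0,0],[0,0,2.72]],[[3.8,-6.3,0],[0,0,2.72]]], gripper=0, squeeze=15)

```text
time_s: 0.67
tcp_pos: [0.2426, 0.4481, 0.2144]
eef_rot: [[-1.0, -0.005, -0.0], [-0.005, 1.0, -0.0], [0.0, -0.0, -1.0]]
ft_force: [-0.1, -0.5, -0.5]
finger_gap: 0.0917
```

Emit:
arm_command(rows=[[[0.8,-1.3,0],[0,0,0]],[[1.6,-2.7,0],[0,0,0]],[[2.4,-4.0,0],[0,0,0]],[[3.2,-5.4,0],[0,0,0]],[[4.0,-6.7,0],[0,0,0]]])

```text
time_s: 1.08
tcp_pos: [0.3427, 0.2805, 0.2147]
eef_rot: [[-1.0, 0.0, 0.0], [0.0, 1.0, 0.0], [-0.0, 0.0, -1.0]]
ft_force: [1.2, 0.7, 0.5]
finger_gap: 0.0918
```

Emit:
arm_command(rows=[[[0.8,-1.3,0],[0,0,0]],[[1.4,-2.7,0],[0,0,0]],[[2.0,-4.0,0],[0,0,0]],[[2.4,-5.2,0],[0,0,0]],[[2.4,-5.8,0],[0,0,0]]])

```text
time_s: 1.5
tcp_pos: [0.4036, 0.1347, 0.2148]
eef_rot: [[-1.0, 0.002, 0.001], [0.002, 1.0, -0.001], [-0.001, -0.001, -1.0]]
ft_force: [0.4, -0.0, 0.1]
finger_gap: 0.0919
```

```bash
cat >> h.py <<'E'
def wrist(name):
    f=robot.grab_frame("wrist"); cv2.imwrite(f"pics/{name}.png",f["img"]); np.savez(f"pics/{name}.npz",K=f["K"],T=f["T"])
    s=robot.observe(); print(s["time_s"],s["tcp_pos"].round(4)); return f
def wh(name,pts):
    c=np.load(f"pics/{name}.npz")
    for n,u,v,z in pts: print(n,hit(c["K"],c["T"],u,v,z).round(4))
E
python3 - <<'E'
from h import *
wrist("w1"); crop("pics/w1.png",0,0,560,420,1,"pics/w1g.png")
E
```

```text
1.55 [0.4025 0.1337 0.2145]
```

View pics/w1g.png

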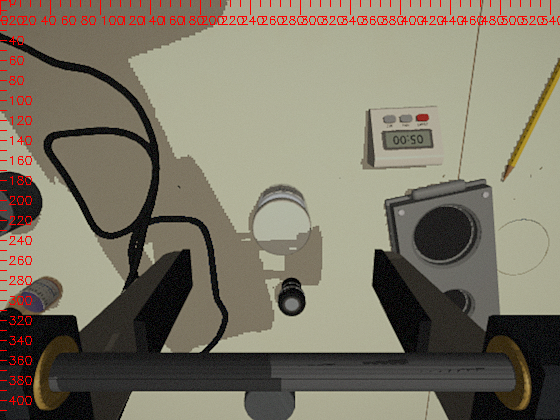

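```bash
python3 - <<'E'
from h import *
crop("pics/w1.png",235,170,90,150,4,"pics/c1.png")
crop("pics/w1.png",380,170,120,150,4,"pics/c2.png")
a=cv2.imread("pics/c1.png");b=cv2.imread("pics/c2.png");cv2.imwrite("pics/c12.png",np.hstack([a[:590],b[:590]])[:, :800])
c=np.load("pics/w1.npz"); s=robot.observe()
print(proj(c["K"],c["T"],s["tcp_pos"]),c["T"][:3,3])
E
```

```text
[281.56739551 261.62882173] [0.32484065 0.13427984 0.38686149]
```

View pics/c12.png

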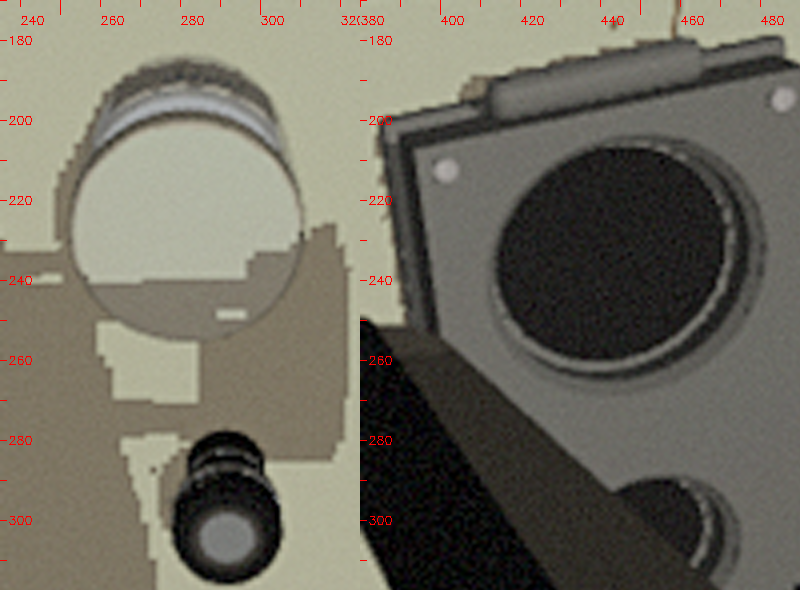

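```bash
python3 - <<'E'
from h import *
wh("w1",[("jar",281.1,227.1,.072),("sL",446.7,235.5,.022),("eye",235+57-.4,170+128-.4,.042)])
E
```

```text
jar [0.4327 0.1328 0.072 ]
sL [0.4596 0.3077 0.022 ]
eye [0.5215 0.1435 0.042 ]
```

Emit:
arm_command(rows=[[[0.8,0,-0.3],[0,0,0]],[[1.2,0,-1.2],[0,0,0]],[[1.2,0,-2.4],[0,0,0]],[[1.2,0,-3.4],[0,0,0]],[[1.2,0,-4.0],[0,0,0]]])

```text
time_s: 1.97
tcp_pos: [0.431, 0.1374, 0.1123]
eef_rot: [[-1.0, 0.001, -0.002], [0.001, 1.0, -0.001], [0.002, -0.001, -1.0]]
ft_force: [0.3, 0.4, 0.8]
finger_gap: 0.0915
```

```bash
python3 - <<'E'
from h import *
wrist("w2"); crop("pics/w2.png",0,0,560,420,1,"pics/w2g.png")
E
```

```text
2.0167 [0.4298 0.1371 0.1106]
```

View pics/w2g.png

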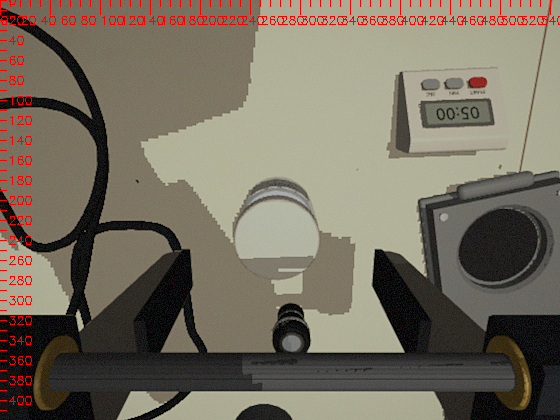

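```bash
python3 - <<'E'
from h import *
wh("w2",[("jar",277-.2,235.5,.072)])
c=np.load("pics/w2.npz");print(proj(c["K"],c["T"],[.4298,.1371,.072]))
E
```

```text
jar [0.4304 0.1334 0.072 ]
[282.87133648 234.58202891]
```

Emit:
arm_command(rows=[[[0,-0.16,-0.8],[0,0,0]],[[0,-0.16,-1.8],[0,0,0]],[[0,-0.16,-2.7],[0,0,0]],[[0,-0.16,-3.2],[0,0,0]],[[0,-0.16,-3.2],[0,0,0]]])

```text
time_s: 2.43
tcp_pos: [0.4308, 0.1334, 0.033]
eef_rot: [[-1.0, 0.0, -0.003], [0.0, 1.0, -0.001], [0.003, -0.001, -1.0]]
ft_force: [0.4, -1.0, -0.2]
finger_gap: 0.0921
```

Emit:
arm_command(rows=[[[0,0,0],[0,0,0]],[[0,0,0],[0,0,0]],[[0,0,0],[0,0,0]],[[0,0,0],[0,0,0]],[[0,0,0],[0,0,0]]], gripper=255, squeeze=20)

```text
time_s: 2.85
tcp_pos: [0.4328, 0.1336, 0.0354]
eef_rot: [[-1.0, 0.0, 0.001], [0.0, 1.0, 0.0], [-0.001, 0.0, -1.0]]
ft_force: [-0.5, 0.1, 0.5]
finger_gap: 0.0609
```

Emit:
arm_command(rows=[[[0,0,0],[0,0,0]],[[0,0,0],[0,0,0]],[[0,0,0],[0,0,0]],[[0,0,0],[0,0,0]],[[0,0,0],[0,0,0]]])

```text
time_s: 3.27
tcp_pos: [0.4326, 0.1336, 0.0351]
eef_rot: [[-1.0, 0.001, 0.001], [0.001, 1.0, 0.0], [-0.001, 0.0, -1.0]]
ft_force: [-1.0, 1.1, 7.4]
finger_gap: 0.0528
```

Emit:
arm_command(rows=[[[0,0,0.1],[0,0,0]],[[0,0,0.4],[0,0,0]],[[0,0,1.0],[0,0,0]],[[0,0,1.8],[0,0,0]],[[0,0,2.8],[0,0,0]]])

```text
time_s: 3.68
tcp_pos: [0.431, 0.133, 0.1048]
eef_rot: [[-1.0, 0.0, -0.003], [0.001, 1.0, -0.001], [0.003, -0.001, -1.0]]
ft_force: [0.3, 0.2, -2.0]
finger_gap: 0.0531
```

```bash
python3 - <<'E'
from h import *
wrist("w3")
E
```

```text
3.7333 [0.4338 0.1339 0.1093]
```

View pics/w3.png

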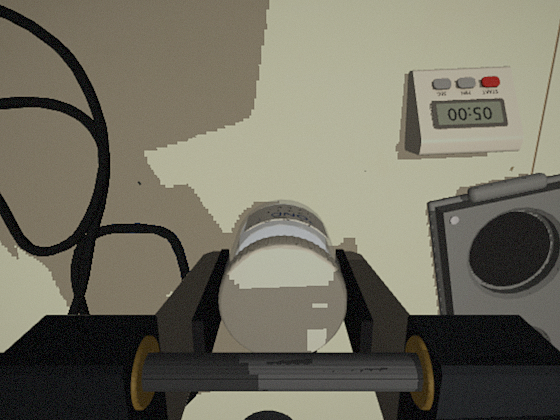

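Emit:
arm_command(rows=[[[0.1,-0.5,0.8],[0,0,0]],[[0.3,-1.5,1.4],[0,0,0]],[[0.5,-2.9,1.8],[0,0,0]],[[0.7,-4.4,2.0],[0,0,0]],[[0.9,-5.9,2.0],[0,0,0]]])

```text
time_s: 4.15
tcp_pos: [0.4554, -0.0155, 0.1561]
eef_rot: [[-1.0, -0.001, 0.003], [-0.001, 1.0, -0.0], [-0.003, -0.0, -1.0]]
ft_force: [0.6, -0.5, -2.1]
finger_gap: 0.0527
```

Emit:
arm_command(rows=[[[0.2,-1.5,0],[0,0,0]],[[0.4,-3.0,0],[0,0,0]],[[0.6,-4.5,0],[0,0,0]],[[0.8,-6.0,0],[0,0,0]],[[1.0,-7.4,0],[0,0,0]]])

```text
time_s: 4.57
tcp_pos: [0.4793, -0.2013, 0.1547]
eef_rot: [[-1.0, 0.001, 0.0], [0.001, 1.0, -0.0], [-0.0, -0.0, -1.0]]
ft_force: [0.4, -0.8, -2.8]
finger_gap: 0.0528
```

Emit:
arm_command(rows=[[[0.2,-1.4,0],[0,0,0]],[[0.5,-2.7,0],[0,0,0]],[[0.7,-3.8,0],[0,0,0]],[[0.9,-4.6,0],[0,0,0]],[[1.0,-5.0,0],[0,0,0]]])

```text
time_s: 4.98
tcp_pos: [0.5048, -0.3266, 0.1545]
eef_rot: [[-1.0, 0.002, 0.0], [0.002, 1.0, -0.001], [-0.0, -0.001, -1.0]]
ft_force: [-0.2, 0.9, -2.1]
finger_gap: 0.0524
```

```bash
python3 - <<'E'
from h import *
wrist("w4")
crop("pics/w4.png",0,0,560,420,1,"pics/w4g.png")
E
```

```text
5.0333 [ 0.5052 -0.327   0.1545]
```

View pics/w4g.png

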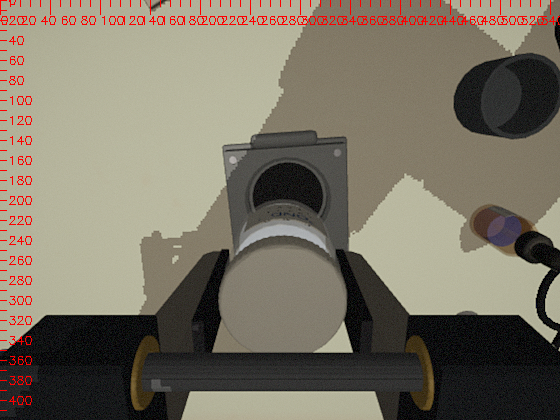

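```bash
cat >> h.py <<'E'
def overlay(name,circs,box,k,out):
    c=np.load(f"pics/{name}.npz"); im=cv2.imread(f"pics/{name}.png"); x0,y0,w,h=box
    im=cv2.resize(im[y0:y0+h,x0:x0+w],None,fx=k,fy=k,interpolation=cv2.INTER_CUBIC)
    for x,y,z,r,col in circs:
        P=[(np.array(proj(c["K"],c["T"],[x+r*np.cos(t),y+r*np.sin(t),z]))-[x0,y0]+.5)*k-.5 for t in np.linspace(0,6.2832,90)]
        cv2.polylines(im,[np.round(P).astype(int)],True,col,1)
    cv2.imwrite(out,im)
E
python3 - <<'E'
from h import *
overlay("w4",[(.505,-.3235,.022,.037,(0,0,255)),(.505,-.3235,.019,.034,(0,255,255))],(210,120,150,130),5,"pics/o4.png")
E
```

```text
(no output)
```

View pics/o4.png

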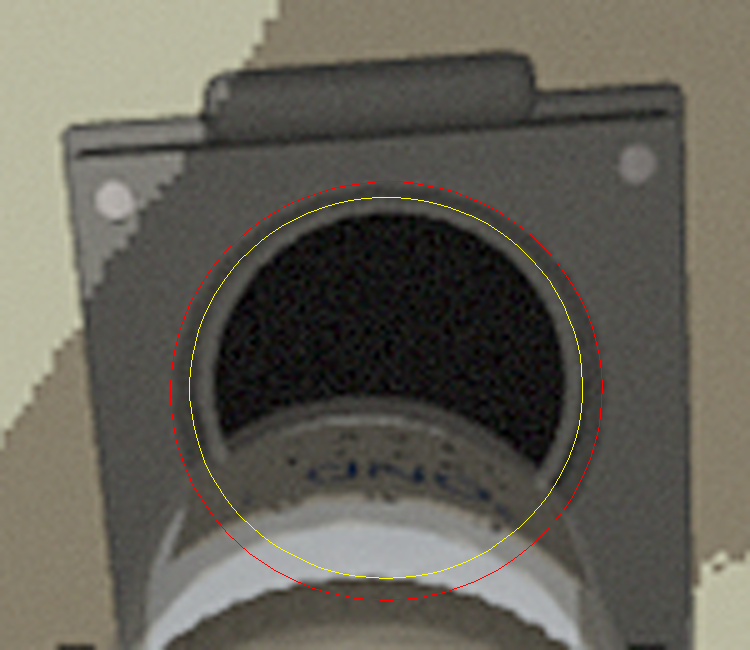

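Emit:
arm_command(rows=[[[0,0.04,-0.5],[0,0,0]],[[0,0.04,-1.5],[0,0,0]],[[0,0.04,-2.5],[0,0,0]],[[0,0.04,-3.3],[0,0,0]],[[0,0.04,-3.6],[0,0,0]]])

```text
time_s: 5.45
tcp_pos: [0.5023, -0.3199, 0.061]
eef_rot: [[-1.0, -0.001, -0.005], [-0.001, 1.0, 0.003], [0.005, 0.003, -1.0]]
ft_force: [-0.3, 0.3, -1.1]
finger_gap: 0.0531
```

Emit:
arm_command(rows=[[[0,0,-0.2],[0,0,0]],[[0,0,-0.4],[0,0,0]],[[0,0,-0.55],[0,0,0]],[[0,0,-0.64],[0,0,0]],[[0,0,-0.64],[0,0,0]]])

```text
time_s: 5.87
tcp_pos: [0.505, -0.3231, 0.0489]
eef_rot: [[-1.0, 0.0, 0.001], [0.0, 1.0, -0.0], [-0.001, -0.0, -1.0]]
ft_force: [-0.8, -0.4, -1.4]
finger_gap: 0.0528
```

```bash
python3 - <<'E'
from h import *
wrist("w5");print(robot.observe()["ft_force"])
E
```

```text
5.9167 [ 0.505  -0.3232  0.0491]
[-0.31217185  0.44727114 -1.71194974]
```

View pics/w5.png

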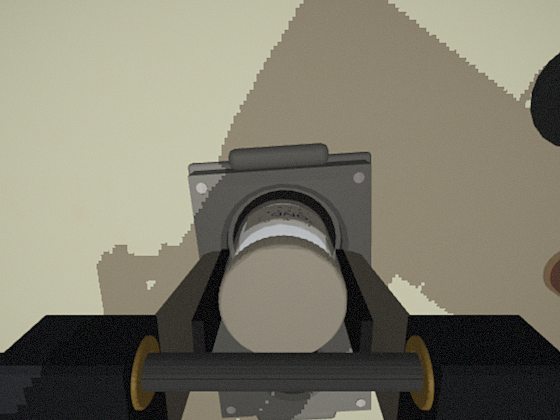

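Emit:
arm_command(rows=[[[0,0,-0.04],[0,0,0]],[[0,0,-0.08],[0,0,0]],[[0,0,-0.1],[0,0,0]],[[0,0,-0.1],[0,0,0]]])

```text
time_s: 6.25
tcp_pos: [0.5051, -0.3234, 0.0471]
eef_rot: [[-1.0, 0.001, 0.001], [0.001, 1.0, -0.001], [-0.001, -0.001, -1.0]]
ft_force: [-1.5, 2.3, 6.8]
finger_gap: 0.053
```

Contact with the well floor (+6.8 N). Release.

Emit:
arm_command(rows=[[[0,0,0.02],[0,0,0]],[[0,0,0.02],[0,0,0]],[[0,0,0.02],[0,0,0]],[[0,0,0.02],[0,0,0]],[[0,0,0.02],[0,0,0]]], gripper=0)

```text
time_s: 6.67
tcp_pos: [0.5047, -0.3231, 0.0466]
eef_rot: [[-1.0, 0.0, -0.0], [0.0, 1.0, -0.0], [0.0, -0.0, -1.0]]
ft_force: [0.6, -0.0, -0.4]
finger_gap: 0.0839
```

Emit:
arm_command(rows=[[[0,0,0.2],[0,0,0]],[[0,0,1.0],[0,0,0]],[[0,0,2.2],[0,0,0]],[[0,0,3.5],[0,0,0]],[[0,0,4.5],[0,0,0]]])

```text
time_s: 7.08
tcp_pos: [0.505, -0.3233, 0.1615]
eef_rot: [[-1.0, 0.0, 0.001], [0.0, 1.0, -0.001], [-0.001, -0.001, -1.0]]
ft_force: [0.8, 0.5, -0.4]
finger_gap: 0.0921
```

```bash
python3 - <<'E'
from h import *
wrist("w6")
crop("pics/w6.png",0,0,560,420,1,"pics/w6g.png")
E
```

```text
7.1333 [ 0.5073 -0.3247  0.1662]
```

View pics/w6g.png

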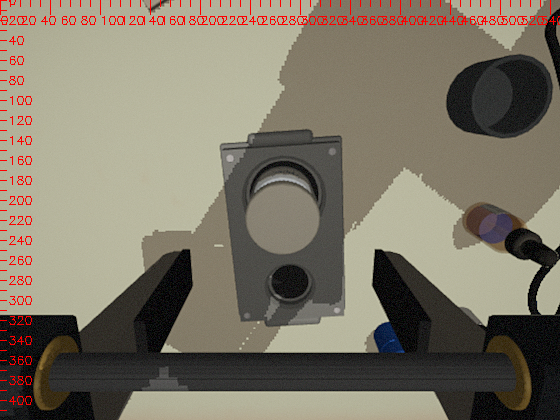

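```bash
python3 - <<'E'
from h import *
overlay("w6",[(.5895,-.317,.019,.021,(0,255,255)),(.5035,-.3235,.084,.028,(0,0,255)),(.504,-.3235,.022,.034,(0,255,0))],(215,140,140,190),4,"pics/o6.png")
E
```

```text
(no output)
```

View pics/o6.png

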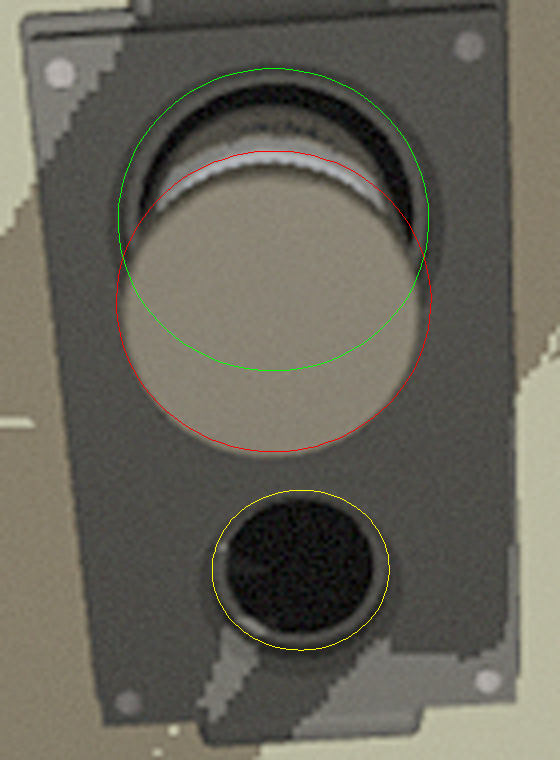

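Emit:
arm_command(rows=[[[0.3,0.5,0],[0,0,0]],[[1.2,1.7,0],[0,0,0]],[[2.1,2.9,0],[0,0,0]],[[3.0,4.1,0],[0,0,0]],[[3.9,5.3,0],[0,0,0]]], gripper=110)

```text
time_s: 7.55
tcp_pos: [0.6027, -0.1884, 0.1584]
eef_rot: [[-1.0, 0.001, -0.001], [0.001, 1.0, 0.001], [0.001, 0.001, -1.0]]
ft_force: [0.7, -0.2, -0.4]
finger_gap: 0.0606
```

Emit:
arm_command(rows=[[[0.7,1.0,0],[0,0,0]],[[1.2,1.7,0],[0,0,0]],[[1.4,2.0,0],[0,0,0]],[[1.4,2.0,0],[0,0,0]]])

```text
time_s: 7.88
tcp_pos: [0.6377, -0.1385, 0.1582]
eef_rot: [[-1.0, -0.002, -0.001], [-0.002, 1.0, 0.001], [0.001, 0.001, -1.0]]
ft_force: [-0.6, 0.1, -0.3]
finger_gap: 0.0526
```

```bash
python3 - <<'E'
from h import *
wrist("w7")
crop("pics/w7.png",0,0,560,420,1,"pics/w7g.png")
overlay("w7",[(.637,-.141,.049,.0165,(0,255,255)),(.637,-.141,.0,.016,(0,0,255))],(220,170,130,120),5,"pics/o7.png")
E
```

```text
7.9333 [ 0.6368 -0.1398  0.1583]
```

View pics/w7g.png

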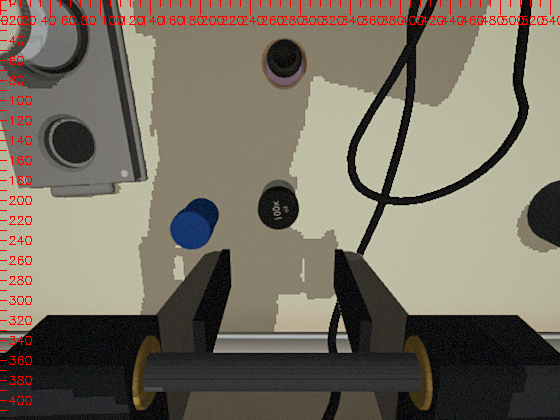

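View pics/o7.png

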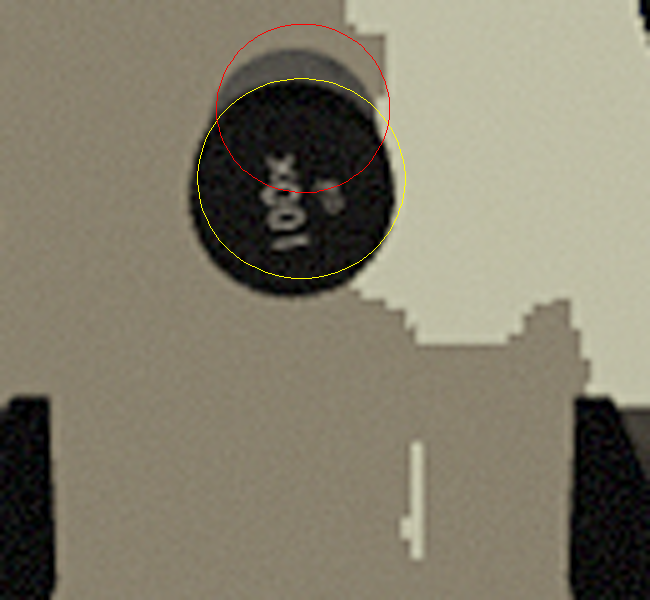

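Emit:
arm_command(rows=[[[0.08,-0.04,-0.5],[0,0,0]],[[0.08,-0.04,-1.7],[0,0,0]],[[0.08,-0.04,-3.0],[0,0,0]],[[0.08,-0.04,-4.0],[0,0,0]],[[0.08,-0.04,-4.4],[0,0,0]]])

```text
time_s: 8.35
tcp_pos: [0.6356, -0.1426, 0.0445]
eef_rot: [[-1.0, 0.002, -0.006], [0.002, 1.0, 0.001], [0.006, 0.001, -1.0]]
ft_force: [-1.4, 1.3, -0.5]
finger_gap: 0.0522
```

Emit:
arm_command(rows=[[[0,0,-0.4],[0,0,0]],[[0,0,-0.8],[0,0,0]],[[0,0,-1.1],[0,0,0]],[[0,0,-1.1],[0,0,0]]])

```text
time_s: 8.68
tcp_pos: [0.6388, -0.1418, 0.0208]
eef_rot: [[-1.0, 0.001, -0.001], [0.001, 1.0, 0.0], [0.001, 0.0, -1.0]]
ft_force: [-0.9, 0.8, -0.3]
finger_gap: 0.0526
```

Emit:
arm_command(rows=[[[0,0,0],[0,0,0]],[[0,0,0],[0,0,0]],[[0,0,0],[0,0,0]],[[0,0,0],[0,0,0]],[[0,0,0],[0,0,0]]], gripper=255)

```text
time_s: 9.1
tcp_pos: [0.6399, -0.1416, 0.0225]
eef_rot: [[-1.0, 0.0, 0.002], [0.0, 1.0, -0.0], [-0.002, -0.0, -1.0]]
ft_force: [-0.5, 0.3, 5.3]
finger_gap: 0.032
```

Emit:
arm_command(rows=[[[0,0,0],[0,0,0]],[[0,0,0.1],[0,0,0]],[[0,0,0.4],[0,0,0]],[[0,0,1.1],[0,0,0]],[[0,0,2.0],[0,0,0]]])

```text
time_s: 9.52
tcp_pos: [0.6377, -0.1413, 0.0709]
eef_rot: [[-1.0, 0.0, -0.003], [0.0, 1.0, 0.001], [0.003, 0.001, -1.0]]
ft_force: [-0.6, 0.1, -0.5]
finger_gap: 0.0316
```

```bash
python3 - <<'E'
from h import *
wrist("w8")
E
```

```text
9.5667 [ 0.6409 -0.142   0.0764]
```

View pics/w8.png

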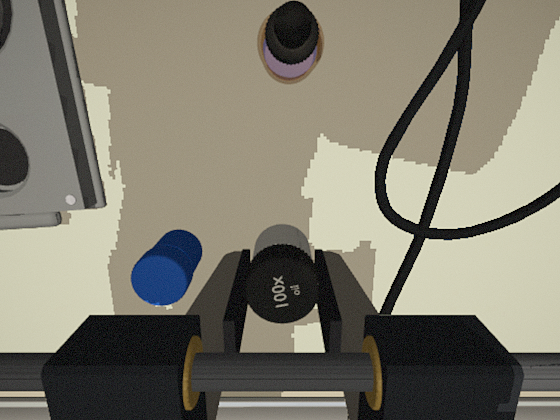

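```bash
python3 - <<'E'
from h import *
wh("w8",[("pot",282,285,.1032)]); print(robot.observe()["tcp_pos"])
E
```

```text
pot [ 0.6329 -0.1421  0.1032]
[ 0.64092017 -0.14203368  0.07637129]
```

Emit:
arm_command(rows=[[[-0.1,-0.4,0.8],[0,0,0]],[[-0.4,-1.4,1.6],[0,0,0]],[[-0.8,-2.8,2.2],[0,0,0]],[[-1.2,-4.2,2.4],[0,0,0]],[[-1.6,-5.5,2.4],[0,0,0]]])

```text
time_s: 9.98
tcp_pos: [0.5998, -0.281, 0.1339]
eef_rot: [[-1.0, -0.0, 0.003], [-0.0, 1.0, -0.002], [-0.003, -0.002, -1.0]]
ft_force: [1.4, -1.1, -0.3]
finger_gap: 0.032
```

Emit:
arm_command(rows=[[[-0.2,-0.8,0],[0,0,0]],[[-0.36,-1.3,0],[0,0,0]],[[-0.36,-1.5,0],[0,0,0]],[[-0.36,-1.5,0],[0,0,0]]])

```text
time_s: 10.32
tcp_pos: [0.5901, -0.3171, 0.1314]
eef_rot: [[-1.0, 0.002, -0.0], [0.002, 1.0, 0.0], [0.0, 0.0, -1.0]]
ft_force: [-1.1, 0.3, -0.3]
finger_gap: 0.0319
```

```bash
python3 - <<'E'
from h import *
wrist("w9")
overlay("w9",[(.590,-.317,.019,.021,(0,255,255))],(200,150,160,150),4,"pics/o9.png")
E
```

```text
10.3667 [ 0.5904 -0.3161  0.1314]
```

View pics/o9.png

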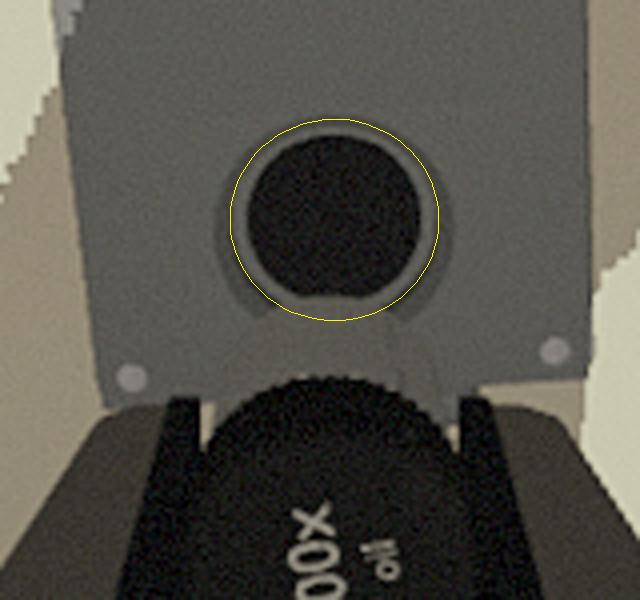

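```bash
python3 - <<'E'
from h import *
s=robot.observe()["tcp_pos"]; zb=s[2]-.0222
overlay("w9",[(.590,s[1],zb+.049,.0165,(0,255,255)),(.587,s[1],zb+.049,.0165,(0,0,255)),(.59,s[1],zb,.016,(0,255,0))],(200,200,160,150),4,"pics/o9.png")
E
```

```text
(no output)
```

View pics/o9.png

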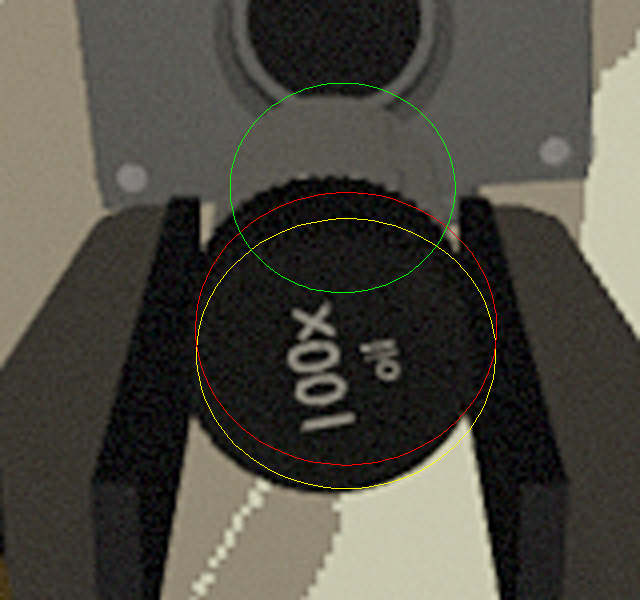

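Emit:
arm_command(rows=[[[0,0,-0.4],[0,0,0]],[[0,0,-1.4],[0,0,0]],[[0,0,-2.4],[0,0,0]],[[0,0,-3.0],[0,0,0]],[[0,0,-3.2],[0,0,0]]])

```text
time_s: 10.78
tcp_pos: [0.5888, -0.314, 0.0479]
eef_rot: [[-1.0, -0.001, -0.004], [-0.001, 1.0, 0.003], [0.004, 0.003, -1.0]]
ft_force: [-0.7, 0.3, -1.1]
finger_gap: 0.032
```

Emit:
arm_command(rows=[[[0,0,-0.2],[0,0,0]],[[0,0,-0.4],[0,0,0]],[[0,0,-0.55],[0,0,0]],[[0,0,-0.62],[0,0,0]],[[0,0,-0.62],[0,0,0]]])

```text
time_s: 11.2
tcp_pos: [0.5904, -0.3166, 0.0363]
eef_rot: [[-1.0, 0.0, 0.0], [0.0, 1.0, -0.0], [-0.0, -0.0, -1.0]]
ft_force: [-0.9, 0.2, -1.1]
finger_gap: 0.0323
```

Emit:
arm_command(rows=[[[0,0,-0.04],[0,0,0]],[[0,0,-0.08],[0,0,0]],[[0,0,-0.11],[0,0,0]],[[0,0,-0.11],[0,0,0]]])

```text
time_s: 11.53
tcp_pos: [0.5908, -0.3169, 0.0345]
eef_rot: [[-1.0, 0.001, 0.001], [0.001, 1.0, -0.001], [-0.001, -0.001, -1.0]]
ft_force: [-2.0, 1.3, 6.2]
finger_gap: 0.0322
```

Emit:
arm_command(rows=[[[0,0,0.02],[0,0,0]],[[0,0,0.02],[0,0,0]],[[0,0,0.02],[0,0,0]],[[0,0,0.02],[0,0,0]]], gripper=80)

```text
time_s: 11.87
tcp_pos: [0.5902, -0.3166, 0.0338]
eef_rot: [[-1.0, 0.001, 0.0], [0.001, 1.0, 0.0], [-0.0, 0.0, -1.0]]
ft_force: [-0.4, 1.1, -0.7]
finger_gap: 0.0564
```

Emit:
arm_command(rows=[[[0,0,0.2],[0,0,0]],[[0,0,1.0],[0,0,0]],[[0,0,2.2],[0,0,0]],[[0,0,3.6],[0,0,0]],[[0,0,5.0],[0,0,0]]])

```text
time_s: 12.28
tcp_pos: [0.5897, -0.3163, 0.1599]
eef_rot: [[-1.0, 0.0, -0.001], [0.0, 1.0, 0.001], [0.001, 0.001, -1.0]]
ft_force: [0.7, -0.4, -0.3]
finger_gap: 0.0628
```

Emit:
arm_command(rows=[[[-0.3,0.6,1.0],[0,0,0]],[[-0.8,1.9,1.8],[0,0,0]],[[-1.3,3.3,2.2],[0,0,0]],[[-1.8,4.7,2.2],[0,0,0]],[[-2.2,6.0,2.2],[0,0,0]]])

```text
time_s: 12.7
tcp_pos: [0.5345, -0.1653, 0.2152]
eef_rot: [[-1.0, 0.001, 0.002], [0.001, 1.0, -0.0], [-0.002, -0.0, -1.0]]
ft_force: [1.1, -0.1, 0.8]
finger_gap: 0.0634
```

Emit:
arm_command(rows=[[[-0.2,0.8,0],[0,0,0]],[[-0.3,1.2,0],[0,0,0]],[[-0.3,1.3,0],[0,0,0]],[[-0.3,1.3,0],[0,0,0]]])

```text
time_s: 13.03
tcp_pos: [0.5282, -0.1341, 0.2142]
eef_rot: [[-1.0, -0.001, 0.001], [-0.001, 1.0, -0.0], [-0.001, -0.0, -1.0]]
ft_force: [-0.5, 0.3, 0.3]
finger_gap: 0.063
```

```bash
python3 - <<'E'
from h import *
wrist("w10")
overlay("w10",[(.528,-.136,.0,.0165,(0,255,0)),(.528,-.136,.1,.0075,(0,0,255)),(.528,-.136,.073,.012,(0,255,255))],(180,90,200,150),4,"pics/o10.png")
f=robot.grab_frame("scene");cv2.imwrite("pics/sc10.png",f["img"])
E
```

```text
13.0833 [ 0.5284 -0.1348  0.2141]
```

View pics/o10.png

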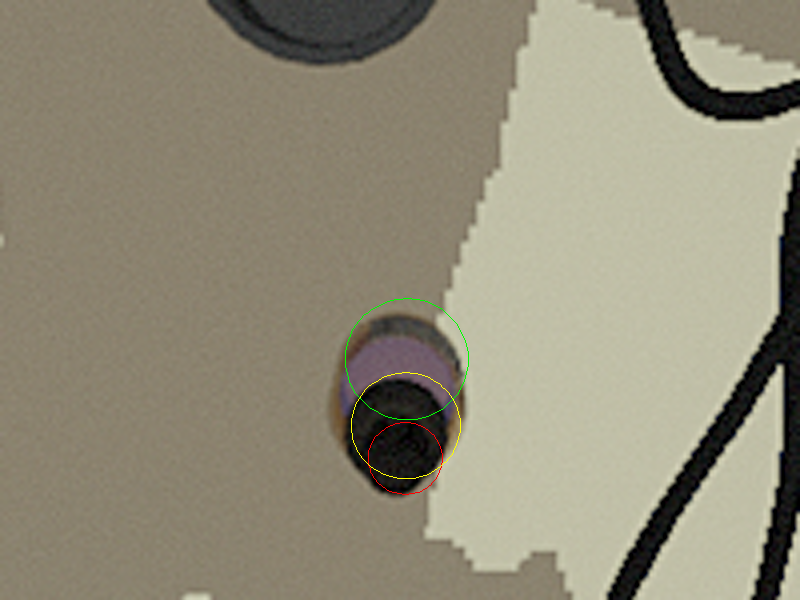

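View pics/sc10.png

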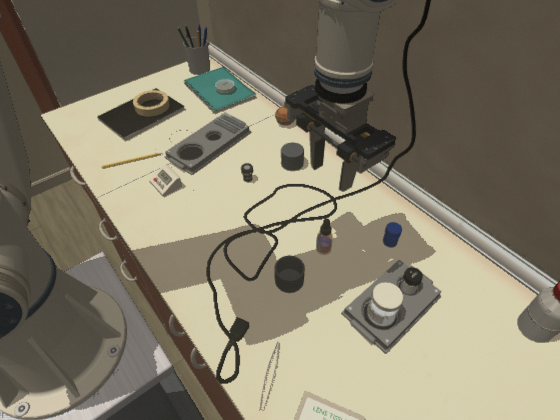

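Emit:
arm_command(rows=[[[0.08,-0.13,-0.5],[0,0,0]],[[0.08,-0.13,-1.6],[0,0,0]],[[0.08,-0.13,-2.8],[0,0,0]],[[0.08,-0.13,-3.8],[0,0,0]],[[0.08,-0.13,-4.4],[0,0,0]]])

```text
time_s: 13.55
tcp_pos: [0.5282, -0.1381, 0.1]
eef_rot: [[-1.0, 0.002, -0.004], [0.002, 1.0, 0.001], [0.004, 0.001, -1.0]]
ft_force: [-0.0, 0.6, -0.2]
finger_gap: 0.0634
```

```bash
python3 - <<'E'
from h import *
wrist("w11")
overlay("w11",[(.5295,-.138,.1,.0075,(0,0,255)),(.5295,-.138,.073,.012,(0,255,255)),(.5295,-.138,.0,.0165,(0,255,0))],(180,140,200,150),4,"pics/o11.png")
E
```

```text
13.6 [ 0.527  -0.1378  0.0982]
```

View pics/o11.png

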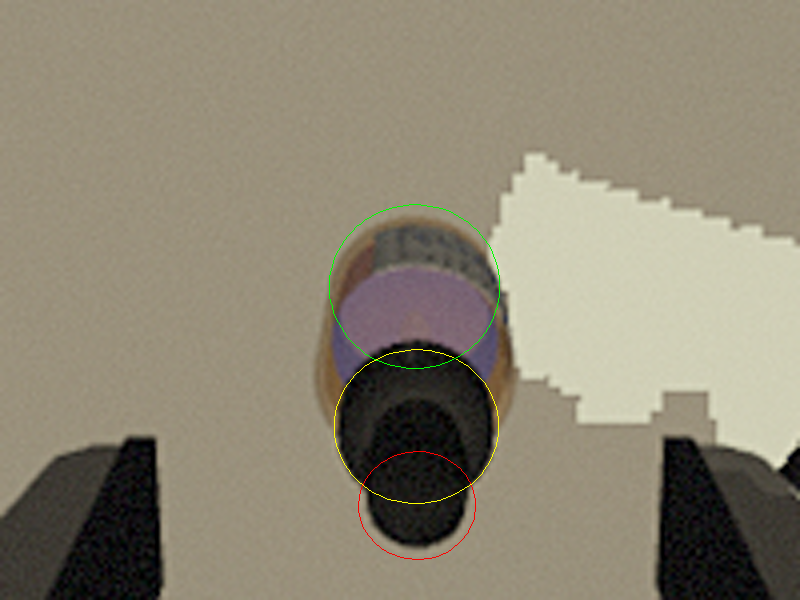

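Emit:
arm_command(rows=[[[0,0,-0.6],[0,0,0]],[[0,0,-1.5],[0,0,0]],[[0,0,-2.4],[0,0,0]],[[0,0,-2.9],[0,0,0]],[[0,0,-3.0],[0,0,0]]])

```text
time_s: 14.02
tcp_pos: [0.5283, -0.1379, 0.0263]
eef_rot: [[-1.0, 0.001, -0.004], [0.001, 1.0, 0.001], [0.004, 0.001, -1.0]]
ft_force: [0.3, 0.4, -0.5]
finger_gap: 0.063
```

Emit:
arm_command(rows=[[[0,0,0],[0,0,0]],[[0,0,0],[0,0,0]],[[0,0,0],[0,0,0]],[[0,0,0],[0,0,0]],[[0,0,0],[0,0,0]]], gripper=255)

```text
time_s: 14.43
tcp_pos: [0.5303, -0.1375, 0.0297]
eef_rot: [[-1.0, 0.0, 0.001], [0.0, 1.0, -0.0], [-0.001, -0.0, -1.0]]
ft_force: [-0.6, 0.5, 1.4]
finger_gap: 0.0321
```

Emit:
arm_command(rows=[[[0,0,0],[0,0,0]],[[0,0,0.0],[0,0,0]],[[0,0,0.1],[0,0,0]],[[0,0,0.5],[0,0,0]],[[0,0,1.2],[0,0,0]]])

```text
time_s: 14.85
tcp_pos: [0.5282, -0.1369, 0.0582]
eef_rot: [[-1.0, 0.0, -0.003], [0.0, 1.0, 0.001], [0.003, 0.001, -1.0]]
ft_force: [-0.1, -0.2, -1.1]
finger_gap: 0.0322
```

```bash
python3 - <<'E'
from h import *
wrist("w12")
E
```

```text
14.9 [ 0.5307 -0.1376  0.062 ]
```

View pics/w12.png

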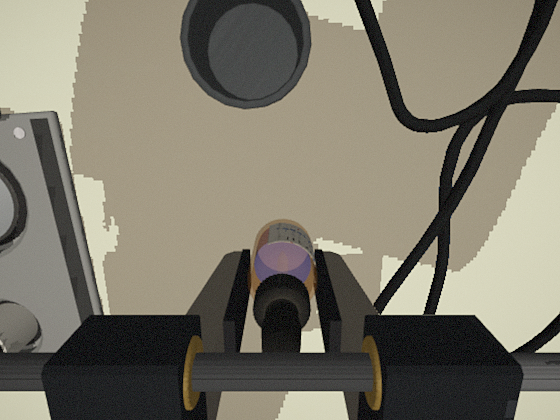

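Emit:
arm_command(rows=[[[0,0.4,0.9],[0,0,0]],[[0.05,1.3,1.8],[0,0,0]],[[0.1,2.6,2.5],[0,0,0]],[[0.15,4.0,2.8],[0,0,0]],[[0.2,5.5,2.8],[0,0,0]]])

```text
time_s: 15.32
tcp_pos: [0.5361, 0.001, 0.1314]
eef_rot: [[-1.0, 0.002, 0.004], [0.002, 1.0, -0.0], [-0.004, -0.0, -1.0]]
ft_force: [0.7, 0.3, -0.3]
finger_gap: 0.0317
```

Emit:
arm_command(rows=[[[0.05,1.5,0],[0,0,0]],[[0.1,3.0,0],[0,0,0]],[[0.15,4.5,0],[0,0,0]],[[0.2,6.0,0],[0,0,0]],[[0.2,7.5,0],[0,0,0]]])

```text
time_s: 15.73
tcp_pos: [0.5396, 0.1896, 0.1292]
eef_rot: [[-1.0, 0.0, 0.001], [0.0, 1.0, 0.0], [-0.001, 0.0, -1.0]]
ft_force: [-0.1, -0.6, -1.5]
finger_gap: 0.032
```

Emit:
arm_command(rows=[[[0.05,1.5,0],[0,0,0]],[[0.1,3.0,0],[0,0,0]],[[0.15,4.4,0],[0,0,0]],[[0.18,5.2,0],[0,0,0]],[[0.18,5.5,0],[0,0,0]]])

```text
time_s: 16.15
tcp_pos: [0.5441, 0.3285, 0.129]
eef_rot: [[-1.0, -0.002, 0.001], [-0.002, 1.0, 0.001], [-0.001, 0.001, -1.0]]
ft_force: [-0.0, -0.3, -1.0]
finger_gap: 0.0317
```

```bash
python3 - <<'E'
from h import *
wrist("w13")
overlay("w13",[(.544,.3257,.019,.021,(0,255,255)),(.46,.307,.019,.034,(0,255,0))],(190,60,180,200),3,"pics/o13.png")
E
```

```text
16.2 [0.544  0.328  0.1289]
```

View pics/o13.png

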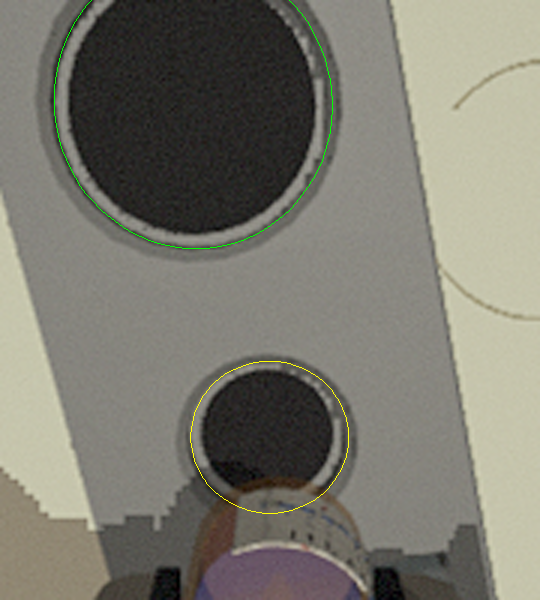

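Emit:
arm_command(rows=[[[0,0,-0.4],[0,0,0]],[[0,0,-1.3],[0,0,0]],[[0,0,-2.2],[0,0,0]],[[0,0,-2.7],[0,0,0]],[[0,0,-2.8],[0,0,0]]])

```text
time_s: 16.62
tcp_pos: [0.5425, 0.3226, 0.0559]
eef_rot: [[-1.0, 0.002, -0.004], [0.002, 1.0, -0.003], [0.004, -0.003, -1.0]]
ft_force: [-0.5, -0.0, -0.9]
finger_gap: 0.032
```

Emit:
arm_command(rows=[[[0,0,-0.2],[0,0,0]],[[0,0,-0.4],[0,0,0]],[[0,0,-0.55],[0,0,0]],[[0,0,-0.6],[0,0,0]],[[0,0,-0.6],[0,0,0]]])

```text
time_s: 17.03
tcp_pos: [0.5443, 0.3252, 0.044]
eef_rot: [[-1.0, 0.0, 0.0], [0.0, 1.0, 0.0], [-0.0, 0.0, -1.0]]
ft_force: [0.7, -0.2, -0.7]
finger_gap: 0.032
```

Emit:
arm_command(rows=[[[0,0,-0.04],[0,0,0]],[[0,0,-0.08],[0,0,0]],[[0,0,-0.11],[0,0,0]],[[0,0,-0.11],[0,0,0]]])

```text
time_s: 17.37
tcp_pos: [0.5446, 0.3254, 0.0417]
eef_rot: [[-1.0, 0.0, 0.001], [0.0, 1.0, 0.0], [-0.001, 0.0, -1.0]]
ft_force: [-0.8, 0.1, 4.1]
finger_gap: 0.0321
```

Emit:
arm_command(rows=[[[0,0,0.02],[0,0,0]],[[0,0,0.02],[0,0,0]],[[0,0,0.02],[0,0,0]],[[0,0,0.02],[0,0,0]]], gripper=80)

```text
time_s: 17.7
tcp_pos: [0.5442, 0.3251, 0.0415]
eef_rot: [[-1.0, 0.0, -0.0], [0.0, 1.0, -0.0], [0.0, -0.0, -1.0]]
ft_force: [0.4, 0.7, -0.1]
finger_gap: 0.0564
```

Emit:
arm_command(rows=[[[0,0,0.2],[0,0,0]],[[0,0,1.0],[0,0,0]],[[0,0,2.2],[0,0,0]],[[0,0,3.6],[0,0,0]],[[0,0,5.0],[0,0,0]]])

```text
time_s: 18.12
tcp_pos: [0.5437, 0.3248, 0.1677]
eef_rot: [[-1.0, 0.0, -0.001], [0.0, 1.0, -0.001], [0.001, -0.001, -1.0]]
ft_force: [1.4, 0.2, -0.2]
finger_gap: 0.0631
```

```bash
python3 - <<'E'
from h import *
wrist("w14")
E
```

```text
18.1667 [0.5471 0.3269 0.1756]
```

View pics/w14.png

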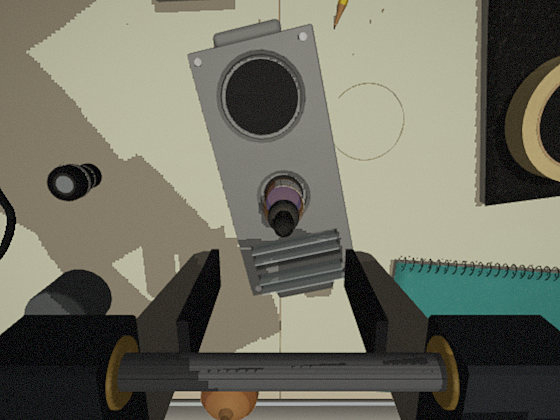

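Emit:
arm_command(rows=[[[-0.2,-0.6,0.2],[0,0,0]],[[-0.5,-2.0,0.2],[0,0,0]],[[-0.9,-3.5,0.2],[0,0,0]],[[-1.3,-5.0,0.2],[0,0,0]],[[-1.7,-6.5,0.2],[0,0,0]]], gripper=0)

```text
time_s: 18.58
tcp_pos: [0.4999, 0.1605, 0.1708]
eef_rot: [[-1.0, -0.0, -0.001], [-0.0, 1.0, -0.001], [0.001, -0.001, -1.0]]
ft_force: [0.5, -0.2, -0.6]
finger_gap: 0.0917
```

Emit:
arm_command(rows=[[[-0.4,-1.5,0],[0,0,0]],[[-0.8,-3.0,0],[0,0,0]],[[-1.2,-4.5,0],[0,0,0]],[[-1.6,-6.0,0],[0,0,0]],[[-2.0,-7.5,0],[0,0,0]]])

```text
time_s: 19.0
tcp_pos: [0.4497, -0.0267, 0.171]
eef_rot: [[-1.0, 0.0, -0.001], [0.0, 1.0, -0.0], [0.001, -0.0, -1.0]]
ft_force: [0.9, -0.5, -0.8]
finger_gap: 0.0918
```

Emit:
arm_command(rows=[[[-0.4,-1.5,0],[0,0,0]],[[-0.8,-3.0,0],[0,0,0]],[[-1.0,-4.2,0],[0,0,0]],[[-1.14,-4.9,0],[0,0,0]],[[-1.14,-5.1,0],[0,0,0]]])

```text
time_s: 19.42
tcp_pos: [0.4213, -0.1546, 0.1711]
eef_rot: [[-1.0, 0.003, -0.001], [0.003, 1.0, -0.0], [0.001, -0.0, -1.0]]
ft_force: [-0.3, 0.0, -0.6]
finger_gap: 0.0918
```

```bash
python3 - <<'E'
from h import *
wrist("w15")
overlay("w15",[(.423,-.153,.048,.03,(0,255,255))],(190,150,200,150),4,"pics/o15.png")
E
```

```text
19.4667 [ 0.422  -0.1541  0.1711]
```

View pics/o15.png

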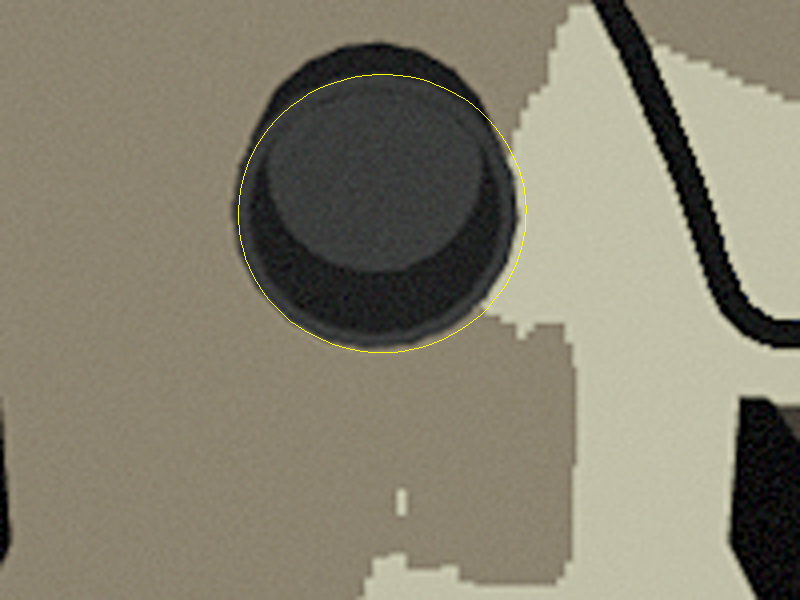

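Emit:
arm_command(rows=[[[-0.03,-0.06,-0.5],[0,0,0]],[[-0.03,-0.06,-1.7],[0,0,0]],[[-0.03,-0.06,-3.0],[0,0,0]],[[-0.03,-0.06,-4.2],[0,0,0]],[[-0.03,-0.06,-5.0],[0,0,0]]])

```text
time_s: 19.88
tcp_pos: [0.421, -0.1522, 0.0442]
eef_rot: [[-1.0, -0.0, -0.002], [-0.0, 1.0, 0.001], [0.002, 0.001, -1.0]]
ft_force: [-0.2, -0.4, 0.6]
finger_gap: 0.0922
```

Emit:
arm_command(rows=[[[0,0,-0.5],[0,0,0]],[[0,0,-0.9],[0,0,0]],[[0,0,-1.14],[0,0,0]],[[0,0,-1.14],[0,0,0]]])

```text
time_s: 20.22
tcp_pos: [0.4219, -0.153, 0.0172]
eef_rot: [[-1.0, -0.0, -0.002], [-0.0, 1.0, 0.001], [0.002, 0.001, -1.0]]
ft_force: [0.0, 0.2, -0.2]
finger_gap: 0.0921
```

Emit:
arm_command(rows=[[[0,0,0],[0,0,0]],[[0,0,0],[0,0,0]],[[0,0,0],[0,0,0]],[[0,0,0],[0,0,0]],[[0,0,0],[0,0,0]]], gripper=255)

```text
time_s: 20.63
tcp_pos: [0.4228, -0.154, 0.0186]
eef_rot: [[-1.0, 0.001, 0.001], [0.001, 1.0, -0.0], [-0.001, -0.0, -1.0]]
ft_force: [-0.1, -1.1, 0.4]
finger_gap: 0.0607
```

Emit:
arm_command(rows=[[[0,0,0],[0,0,0]],[[0,0,0.0],[0,0,0]],[[0,0,0.1],[0,0,0]],[[0,0,0.5],[0,0,0]],[[0,0,1.2],[0,0,0]]])

```text
time_s: 21.05
tcp_pos: [0.4212, -0.1534, 0.0477]
eef_rot: [[-1.0, 0.0, -0.003], [0.0, 1.0, 0.001], [0.003, 0.001, -1.0]]
ft_force: [-0.2, -0.5, -1.4]
finger_gap: 0.0592
```

```bash
python3 - <<'E'
from h import *
wrist("w16")
E
```

```text
21.1 [ 0.4233 -0.1542  0.051 ]
```

View pics/w16.png

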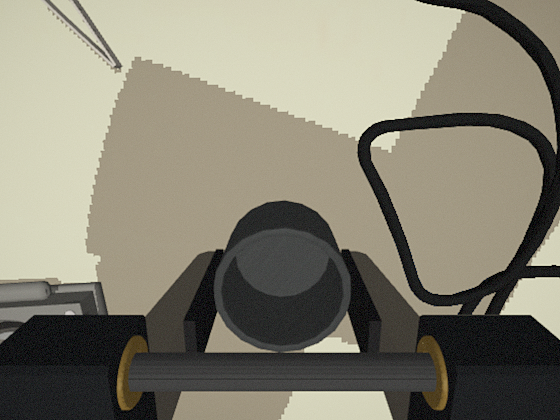

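Emit:
arm_command(rows=[[[0,0.4,0.9],[0,0,0]],[[0.1,1.3,1.8],[0,0,0]],[[0.2,2.6,2.5],[0,0,0]],[[0.3,4.0,2.8],[0,0,0]],[[0.4,5.5,2.8],[0,0,0]]])

```text
time_s: 21.52
tcp_pos: [0.4339, -0.0155, 0.1204]
eef_rot: [[-1.0, 0.002, 0.004], [0.002, 1.0, -0.0], [-0.004, -0.0, -1.0]]
ft_force: [1.3, -0.4, -0.2]
finger_gap: 0.0586
```

Emit:
arm_command(rows=[[[0.1,1.5,0],[0,0,0]],[[0.2,3.0,0],[0,0,0]],[[0.3,4.5,0],[0,0,0]],[[0.4,6.0,0],[0,0,0]],[[0.5,7.5,0],[0,0,0]]])

```text
time_s: 21.93
tcp_pos: [0.4447, 0.1731, 0.1186]
eef_rot: [[-1.0, 0.0, 0.001], [0.0, 1.0, 0.0], [-0.001, 0.0, -1.0]]
ft_force: [0.5, -1.2, -0.9]
finger_gap: 0.0583
```

Emit:
arm_command(rows=[[[0.1,1.5,0],[0,0,0]],[[0.3,3.0,0],[0,0,0]],[[0.5,4.3,0],[0,0,0]],[[0.6,5.2,0],[0,0,0]],[[0.6,5.4,0],[0,0,0]]])

```text
time_s: 22.35
tcp_pos: [0.4606, 0.3099, 0.1186]
eef_rot: [[-1.0, -0.002, 0.002], [-0.002, 1.0, 0.002], [-0.002, 0.002, -1.0]]
ft_force: [0.3, 0.2, -0.1]
finger_gap: 0.0585
```

Emit:
arm_command(rows=[[[0,0,0],[0,0,0]],[[0,0,0],[0,0,0]]])

```text
time_s: 22.52
tcp_pos: [0.4594, 0.3054, 0.1179]
eef_rot: [[-1.0, -0.0, -0.001], [-0.0, 1.0, -0.001], [0.001, -0.001, -1.0]]
ft_force: [-0.5, -0.8, -1.2]
finger_gap: 0.0584
```

```bash
python3 - <<'E'
from h import *
wrist("w17")
s=robot.observe()["tcp_pos"]
overlay("w17",[(.46,.306,.019,.034,(0,255,0)),(s[0],s[1],s[2]-.0185+.048,.03,(0,255,255)),(s[0],s[1],s[2]-.0185,.03,(0,0,255))],(180,130,200,220),3,"pics/o17.png")
E
```

```text
22.5667 [0.4595 0.3049 0.1179]
```

View pics/o17.png

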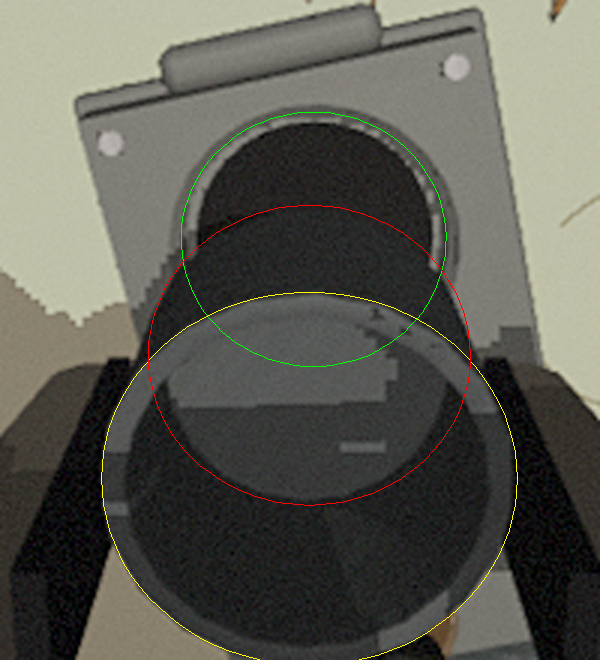

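Emit:
arm_command(rows=[[[0,0.04,-0.4],[0,0,0]],[[0,0.04,-1.3],[0,0,0]],[[0,0.04,-2.2],[0,0,0]],[[0,0.04,-2.7],[0,0,0]],[[0,0.04,-2.8],[0,0,0]]])

```text
time_s: 22.98
tcp_pos: [0.4583, 0.3049, 0.0454]
eef_rot: [[-1.0, 0.002, -0.004], [0.002, 1.0, -0.003], [0.004, -0.003, -1.0]]
ft_force: [0.4, -0.6, -1.0]
finger_gap: 0.0584
```

Emit:
arm_command(rows=[[[0,0,-0.2],[0,0,0]],[[0,0,-0.4],[0,0,0]],[[0,0,-0.55],[0,0,0]],[[0,0,-0.6],[0,0,0]],[[0,0,-0.6],[0,0,0]]])

```text
time_s: 23.4
tcp_pos: [0.4601, 0.3072, 0.0332]
eef_rot: [[-1.0, 0.0, 0.0], [0.0, 1.0, 0.0], [-0.0, 0.0, -1.0]]
ft_force: [-0.8, 0.1, -0.2]
finger_gap: 0.0585
```

Emit:
arm_command(rows=[[[0,0,-0.04],[0,0,0]],[[0,0,-0.08],[0,0,0]],[[0,0,-0.11],[0,0,0]],[[0,0,-0.11],[0,0,0]]])

```text
time_s: 23.73
tcp_pos: [0.4601, 0.3073, 0.0306]
eef_rot: [[-1.0, 0.0, 0.0], [0.0, 1.0, 0.0], [-0.0, 0.0, -1.0]]
ft_force: [-0.1, -0.0, 0.7]
finger_gap: 0.0587
```

Emit:
arm_command(rows=[[[0,0,-0.02],[0,0,0]],[[0,0,-0.03],[0,0,0]],[[0,0,-0.03],[0,0,0]]])

```text
time_s: 23.98
tcp_pos: [0.4602, 0.3073, 0.0305]
eef_rot: [[-1.0, 0.0, 0.0], [0.0, 1.0, 0.0], [-0.0, 0.0, -1.0]]
ft_force: [-3.2, -1.5, 12.1]
finger_gap: 0.0584
```

Emit:
arm_command(rows=[[[0,0,0],[0,0,0]],[[0,0,0.0],[0,0,0]],[[0,0,0.0],[0,0,0]],[[0,0,0.0],[0,0,0]]], gripper=0)

```text
time_s: 24.32
tcp_pos: [0.4599, 0.3072, 0.0295]
eef_rot: [[-1.0, 0.0, -0.0], [0.0, 1.0, -0.0], [0.0, -0.0, -1.0]]
ft_force: [-0.1, 0.1, 0.6]
finger_gap: 0.0829
```

Emit:
arm_command(rows=[[[0,0,0.2],[0,0,0]],[[0,0,1.0],[0,0,0]],[[0,0,2.2],[0,0,0]],[[0,0,3.6],[0,0,0]],[[0,0,4.8],[0,0,0]]])

```text
time_s: 24.73
tcp_pos: [0.4599, 0.3071, 0.1515]
eef_rot: [[-1.0, 0.0, -0.0], [0.0, 1.0, -0.0], [0.0, -0.0, -1.0]]
ft_force: [0.3, 0.6, -0.5]
finger_gap: 0.0921
```

```bash
python3 - <<'E'
from h import *
wrist("w18")
overlay("w18",[(.46,.307,.06,.03,(0,255,0)),(.46,.307,.019,.034,(0,255,255))],(190,100,200,150),4,"pics/o18.png")
E
```

```text
24.7833 [0.4627 0.3089 0.1571]
```

View pics/o18.png

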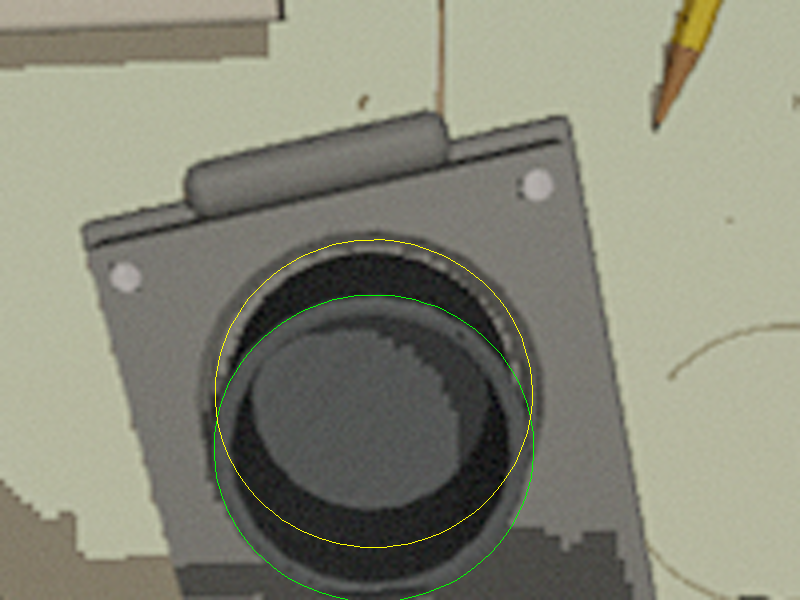

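Emit:
arm_command(rows=[[[0.3,-0.3,0.6],[0,0,0]],[[1.2,-1.2,0.7],[0,0,0]],[[2.2,-2.2,0.7],[0,0,0]],[[3.3,-3.3,0.7],[0,0,0]],[[4.4,-4.4,0.7],[0,0,0]]])

```text
time_s: 25.2
tcp_pos: [0.5709, 0.1962, 0.1675]
eef_rot: [[-1.0, -0.001, 0.001], [-0.001, 1.0, 0.0], [-0.001, 0.0, -1.0]]
ft_force: [-0.5, 0.2, -0.4]
finger_gap: 0.092
```

Emit:
arm_command(rows=[[[1.1,-1.1,0],[0,0,0]],[[2.2,-2.1,0],[0,0,0]],[[3.0,-2.9,0],[0,0,0]],[[3.3,-3.2,0],[0,0,0]],[[3.3,-3.2,0],[0,0,0]]])

```text
time_s: 25.62
tcp_pos: [0.6538, 0.1153, 0.1668]
eef_rot: [[-1.0, 0.003, 0.0], [0.003, 1.0, -0.0], [-0.0, -0.0, -1.0]]
ft_force: [-1.2, -0.2, -0.6]
finger_gap: 0.0923
```

Emit:
arm_command(rows=[[[0,0,0],[0,0,0]],[[0,0,0],[0,0,0]]])

```text
time_s: 25.78
tcp_pos: [0.6512, 0.1182, 0.1668]
eef_rot: [[-1.0, -0.0, -0.001], [-0.0, 1.0, 0.0], [0.001, 0.0, -1.0]]
ft_force: [-0.3, -0.3, -0.1]
finger_gap: 0.0922
```

```bash
python3 - <<'E'
from h import *
wrist("w19")
overlay("w19",[(.652,.117,.048,.03,(0,255,255)),(.652,.117,.0,.03,(0,255,0))],(190,130,200,150),4,"pics/o19.png")
E
```

```text
25.8333 [0.6512 0.1184 0.167 ]
```

View pics/o19.png

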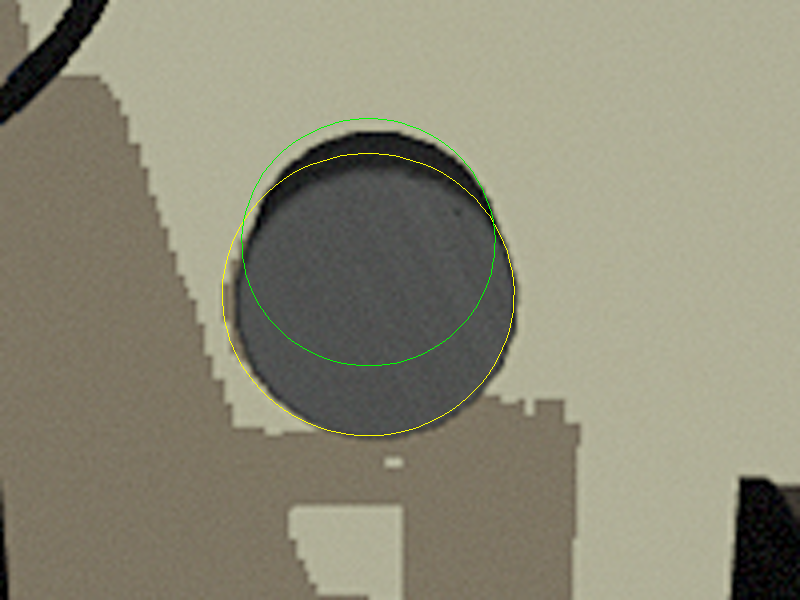

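Emit:
arm_command(rows=[[[0.03,0.07,-0.5],[0,0,0]],[[0.03,0.07,-1.7],[0,0,0]],[[0.03,0.07,-3.0],[0,0,0]],[[0.03,0.07,-4.2],[0,0,0]],[[0.03,0.07,-5.0],[0,0,0]]])

```text
time_s: 26.25
tcp_pos: [0.6508, 0.1198, 0.0385]
eef_rot: [[-1.0, -0.001, -0.003], [-0.001, 1.0, -0.0], [0.003, -0.0, -1.0]]
ft_force: [-0.6, -1.2, 0.7]
finger_gap: 0.0916
```

Emit:
arm_command(rows=[[[0,0,-0.5],[0,0,0]],[[0,0,-0.9],[0,0,0]],[[0,0,-1.16],[0,0,0]],[[0,0,-1.16],[0,0,0]]])

```text
time_s: 26.58
tcp_pos: [0.6528, 0.1192, 0.0123]
eef_rot: [[-1.0, -0.0, -0.001], [-0.0, 1.0, -0.0], [0.001, -0.0, -1.0]]
ft_force: [-0.1, 0.3, -0.4]
finger_gap: 0.0918
```

Emit:
arm_command(rows=[[[0,0,0],[0,0,0]],[[0,0,0],[0,0,0]],[[0,0,0],[0,0,0]],[[0,0,0],[0,0,0]],[[0,0,0],[0,0,0]]], gripper=255)

```text
time_s: 27.0
tcp_pos: [0.6537, 0.119, 0.0138]
eef_rot: [[-1.0, 0.001, 0.001], [0.001, 1.0, 0.0], [-0.001, 0.0, -1.0]]
ft_force: [0.1, 1.4, 0.5]
finger_gap: 0.0606
```

Emit:
arm_command(rows=[[[0,0,0],[0,0,0]],[[0,0,0.0],[0,0,0]],[[0,0,0.1],[0,0,0]],[[0,0,0.5],[0,0,0]],[[0,0,1.2],[0,0,0]]])

```text
time_s: 27.42
tcp_pos: [0.6515, 0.1185, 0.0419]
eef_rot: [[-1.0, 0.0, -0.004], [0.0, 1.0, -0.001], [0.004, -0.001, -1.0]]
ft_force: [0.3, -0.6, -1.8]
finger_gap: 0.0595
```

Emit:
arm_command(rows=[[[-0.2,0.3,0.9],[0,0,0]],[[-0.9,1.1,2.0],[0,0,0]],[[-1.8,2.0,3.0],[0,0,0]],[[-2.8,2.9,3.6],[0,0,0]],[[-3.8,3.8,4.0],[0,0,0]]])

```text
time_s: 27.83
tcp_pos: [0.5581, 0.2148, 0.1457]
eef_rot: [[-1.0, 0.001, 0.003], [0.001, 1.0, 0.001], [-0.003, 0.001, -1.0]]
ft_force: [0.1, 0.0, -0.9]
finger_gap: 0.0595
```

Emit:
arm_command(rows=[[[-1.0,1.0,0.4],[0,0,0]],[[-2.0,1.9,0.4],[0,0,0]],[[-3.0,2.9,0.4],[0,0,0]],[[-3.7,3.5,0.4],[0,0,0]],[[-3.92,3.75,0.4],[0,0,0]]])

```text
time_s: 28.25
tcp_pos: [0.4576, 0.3092, 0.1537]
eef_rot: [[-1.0, -0.002, -0.001], [-0.002, 1.0, 0.0], [0.001, 0.0, -1.0]]
ft_force: [-0.2, -0.1, -1.0]
finger_gap: 0.0595
```

Emit:
arm_command(rows=[[[0,0,0],[0,0,0]],[[0,0,0],[0,0,0]],[[0,0,0],[0,0,0]]])

```text
time_s: 28.5
tcp_pos: [0.4612, 0.307, 0.1532]
eef_rot: [[-1.0, 0.001, 0.001], [0.001, 1.0, -0.0], [-0.001, -0.0, -1.0]]
ft_force: [-0.0, -0.4, -0.6]
finger_gap: 0.0592
```

```bash
python3 - <<'E'
from h import *
wrist("w20")
s=robot.observe()["tcp_pos"]
overlay("w20",[(.46,.307,.06,.03,(0,255,0)),(s[0],s[1],s[2]-.0138+.048,.03,(0,255,255)),(s[0],s[1],s[2]-.0138,.03,(0,0,255))],(170,120,200,220),3,"pics/o20.png")
E
```

```text
28.55 [0.4613 0.3068 0.1531]
```

View pics/o20.png

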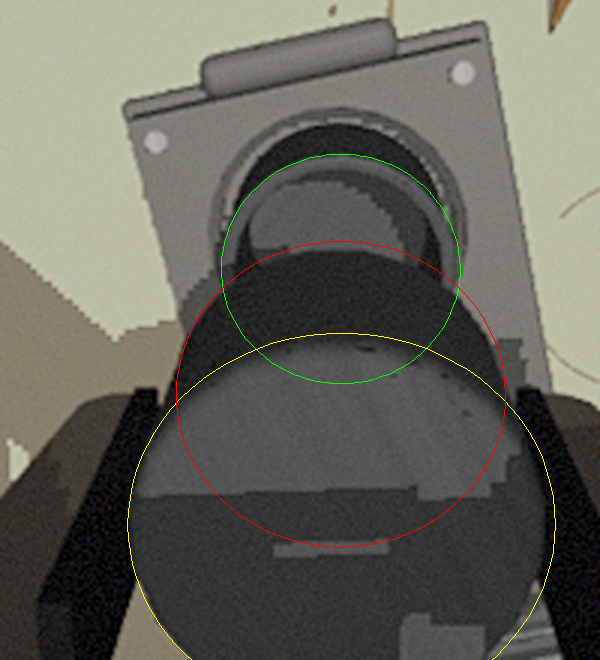

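Emit:
arm_command(rows=[[[-0.06,0,-0.4],[0,0,0]],[[-0.06,0,-1.2],[0,0,0]],[[-0.06,0,-2.0],[0,0,0]],[[-0.06,0,-2.4],[0,0,0]],[[-0.06,0,-2.5],[0,0,0]]])

```text
time_s: 28.97
tcp_pos: [0.4578, 0.3062, 0.0881]
eef_rot: [[-1.0, 0.001, -0.003], [0.001, 1.0, -0.002], [0.003, -0.002, -1.0]]
ft_force: [-0.5, -0.7, -1.3]
finger_gap: 0.0593
```

Emit:
arm_command(rows=[[[0,0,-0.15],[0,0,0]],[[0,0,-0.3],[0,0,0]],[[0,0,-0.4],[0,0,0]],[[0,0,-0.4],[0,0,0]],[[0,0,-0.4],[0,0,0]]])

```text
time_s: 29.38
tcp_pos: [0.459, 0.3079, 0.081]
eef_rot: [[-1.0, 0.0, 0.001], [0.0, 1.0, 0.0], [-0.001, 0.0, -1.0]]
ft_force: [0.2, -0.6, -1.1]
finger_gap: 0.0595
```

```bash
python3 - <<'E'
from h import *
wrist("w21"); f=robot.grab_frame("scene"); cv2.imwrite("pics/s21.png",f["img"]); crop("pics/s21.png",140,60,160,130,5,"pics/s21c.png")
E
```

```text
29.4333 [0.459  0.3079 0.081 ]
```

View pics/w21.png

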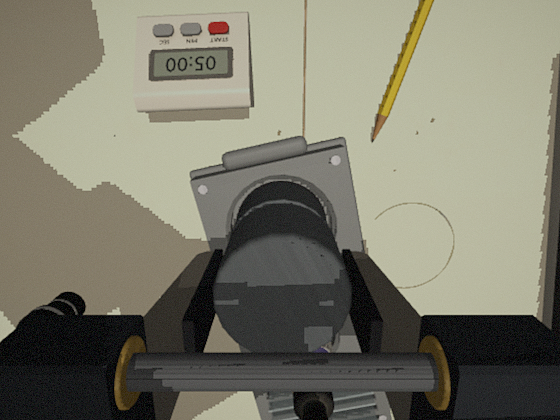

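View pics/s21c.png

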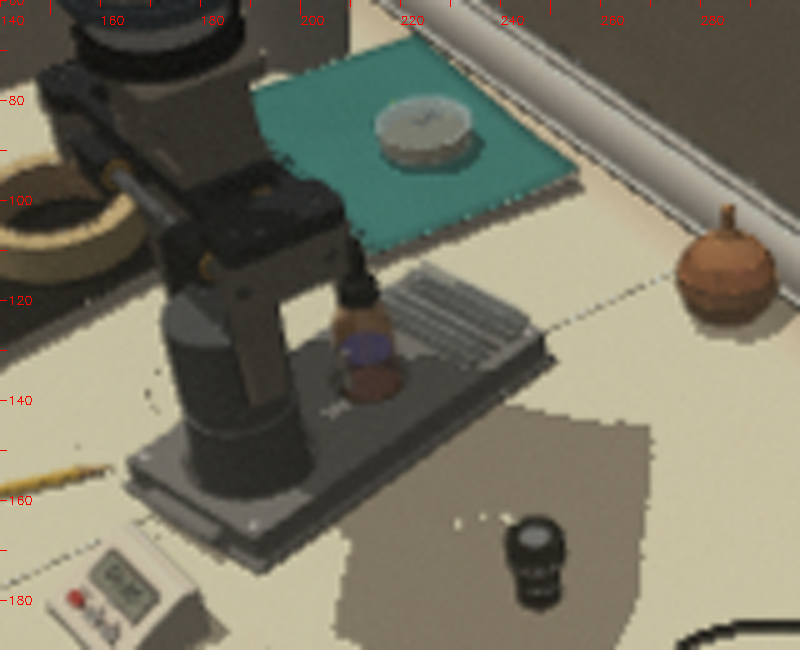

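Emit:
arm_command(rows=[[[0,0,-0.08],[0,0,0]],[[0,0,-0.16],[0,0,0]],[[0,0,-0.22],[0,0,0]],[[0,0,-0.24],[0,0,0]],[[0,0,-0.24],[0,0,0]]])

```text
time_s: 29.9
tcp_pos: [0.4586, 0.3076, 0.0744]
eef_rot: [[-1.0, 0.0, -0.0], [0.0, 1.0, -0.0], [0.0, -0.0, -1.0]]
ft_force: [0.2, -0.9, -1.4]
finger_gap: 0.0594
```

Emit:
arm_command(rows=[[[0,0,-0.02],[0,0,0]],[[0,0,-0.04],[0,0,0]],[[0,0,-0.06],[0,0,0]],[[0,0,-0.06],[0,0,0]]])

```text
time_s: 30.23
tcp_pos: [0.4588, 0.3077, 0.0737]
eef_rot: [[-1.0, 0.0, 0.0], [0.0, 1.0, 0.0], [-0.0, 0.0, -1.0]]
ft_force: [-3.6, -0.8, 7.7]
finger_gap: 0.0597
```

Contact at the expected height. Release.

Emit:
arm_command(rows=[[[0,0,0.02],[0,0,0]],[[0,0,0.02],[0,0,0]],[[0,0,0.02],[0,0,0]],[[0,0,0.02],[0,0,0]],[[0,0,0.02],[0,0,0]]], gripper=0)

```text
time_s: 30.65
tcp_pos: [0.4587, 0.3077, 0.0735]
eef_rot: [[-1.0, 0.0, -0.0], [0.0, 1.0, -0.0], [0.0, -0.0, -1.0]]
ft_force: [0.1, 0.7, -0.7]
finger_gap: 0.0908
```

```bash
python3 - <<'E'
from h import *
wrist("w22"); f=robot.grab_frame("scene"); cv2.imwrite("pics/s22.png",f["img"]); crop("pics/s22.png",150,80,110,100,6,"pics/s22c.png")
crop("pics/w22.png",180,130,200,150,4,"pics/w22c.png")
E
```

```text
30.7 [0.4587 0.3076 0.0735]
```

View pics/w22c.png

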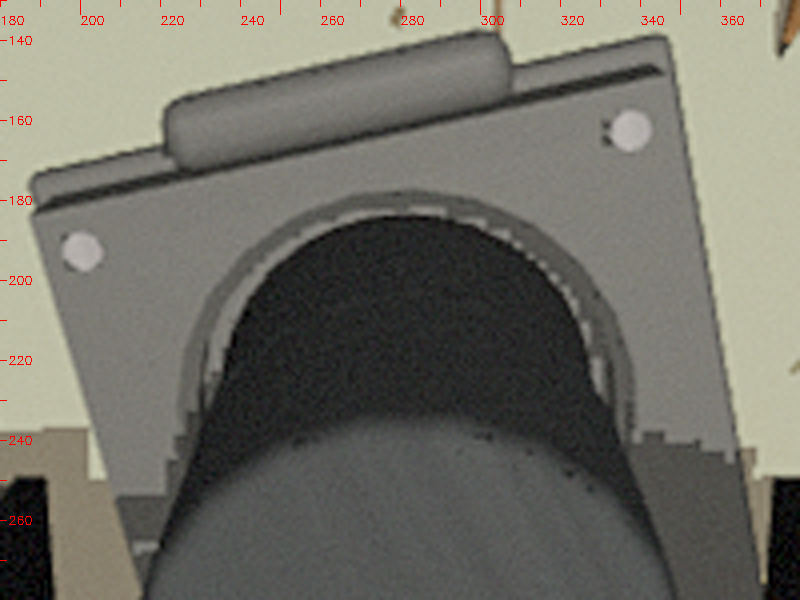

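View pics/s22c.png

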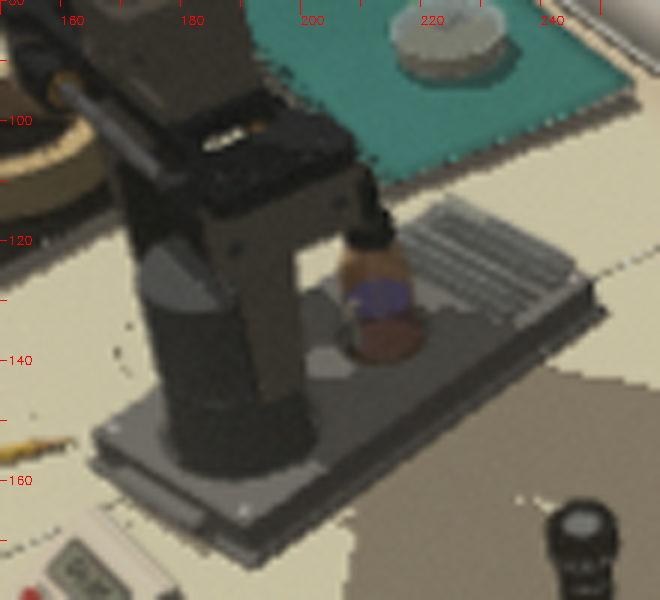

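Emit:
arm_command(rows=[[[0,0,0.2],[0,0,0]],[[0,0,0.8],[0,0,0]],[[0,0,1.8],[0,0,0]],[[0,0,3.0],[0,0,0]],[[0.2,0,4.2],[0,0,0]]])

```text
time_s: 31.17
tcp_pos: [0.4626, 0.3073, 0.1796]
eef_rot: [[-1.0, 0.0, -0.002], [0.0, 1.0, -0.001], [0.002, -0.001, -1.0]]
ft_force: [-0.1, -0.1, -0.3]
finger_gap: 0.0919
```

Emit:
arm_command(rows=[[[0.4,-0.8,0.3],[0,0,0]],[[1.2,-2.0,0.3],[0,0,0]],[[2.2,-3.4,0.3],[0,0,0]],[[3.0,-4.6,0.3],[0,0,0]],[[3.2,-5.4,0.3],[0,0,0]]])

```text
time_s: 31.58
tcp_pos: [0.5464, 0.1702, 0.1869]
eef_rot: [[-1.0, 0.001, 0.002], [0.001, 1.0, -0.0], [-0.002, -0.0, -1.0]]
ft_force: [-0.1, 0.0, 0.5]
finger_gap: 0.0925
```

Emit:
arm_command(rows=[[[0,0,0],[0,0,0]],[[0,0,0],[0,0,0]],[[0,0,0],[0,0,0]]])

```text
time_s: 31.83
tcp_pos: [0.5434, 0.1731, 0.1863]
eef_rot: [[-1.0, 0.001, -0.0], [0.001, 1.0, 0.0], [0.0, 0.0, -1.0]]
ft_force: [-0.6, 0.4, 0.5]
finger_gap: 0.092
```

```bash
python3 - <<'E'
from h import *
wrist("w23"); f=robot.grab_frame("scene"); cv2.imwrite("pics/s23.png",f["img"]); crop("pics/s23.png",150,90,110,100,6,"pics/s23c.png")
f=robot.grab_frame("top"); cv2.imwrite("pics/t23.png",f["img"])
E
```

```text
31.8833 [0.5433 0.1735 0.1862]
```

View pics/w23.png

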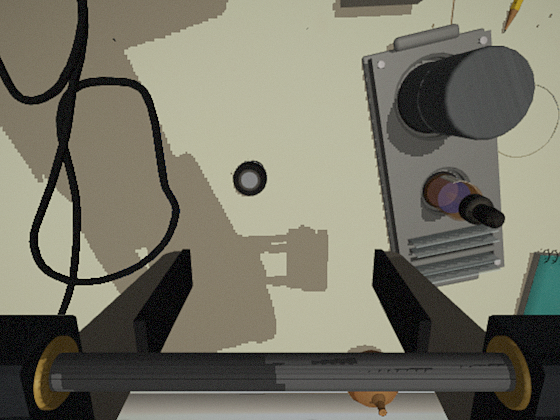

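View pics/s23c.png

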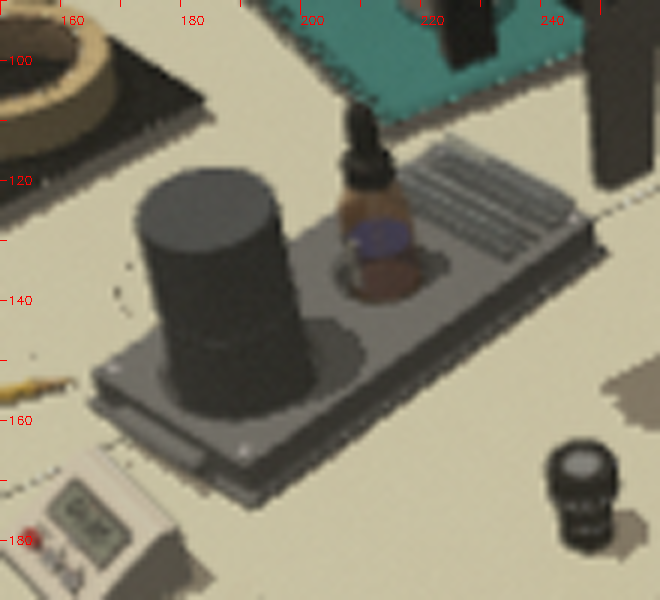

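View pics/t23.png

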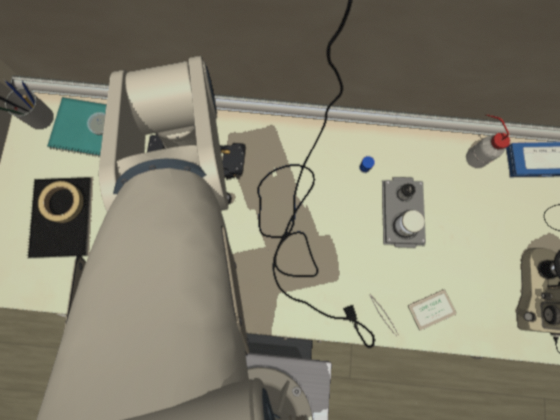

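```bash
python3 - <<'E'
from h import *
overlay("w23",[(.46,.307,.108,.03,(0,255,255)),(.46,.307,.06,.03,(0,0,255)),(.46,.307,.022,.03,(0,255,0))],(380,30,160,120),5,"pics/o23.png")
im=cv2.imread("pics/s23.png")[110:165,165:210]; im=np.clip((im.astype(float)-10)*2.2,0,255).astype(np.uint8)
cv2.imwrite("pics/s23d.png",cv2.resize(im,None,fx=10,fy=10,interpolation=cv2.INTER_CUBIC))
im=cv2.imread("pics/w23.png")[40:145,390:540]; im=np.clip((im.astype(float)-10)*2.2,0,255).astype(np.uint8)
cv2.imwrite("pics/w23d.png",cv2.resize(im,None,fx=5,fy=5,interpolation=cv2.INTER_CUBIC))
E
```

```text
(no output)
```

View pics/o23.png

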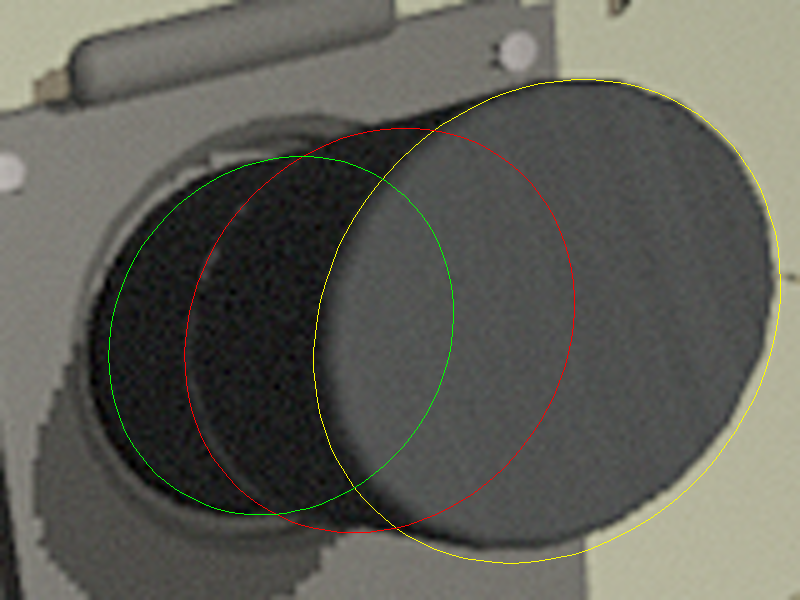

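View pics/s23d.png

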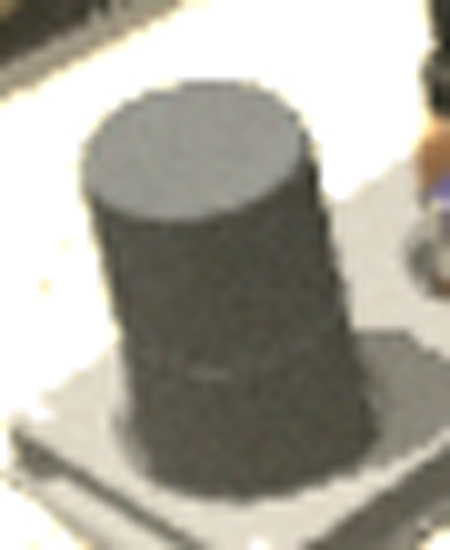

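View pics/w23d.png

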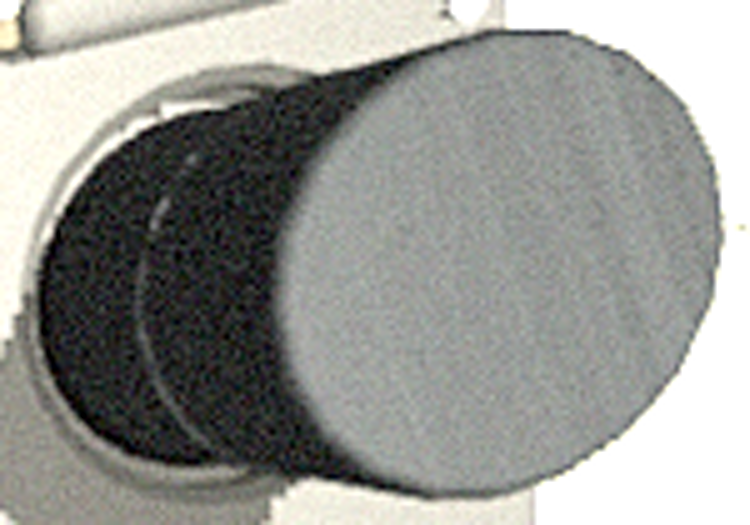

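```bash
python3 - <<'E'
from h import *
crop("pics/s23.png",330,240,120,110,5,"pics/s23p.png")
E
```

```text
(no output)
```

View pics/s23p.png

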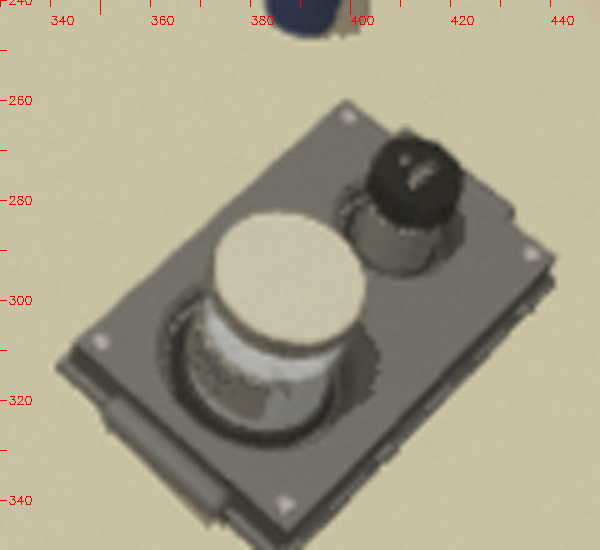

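```bash
python3 - <<'E'
from h import *
print(robot.hand_in()); print(robot.observe()["time_s"])
E
```

```text
the job is handed in; nothing more can be done
None
the job is handed in; nothing more can be done
```

I made up both kits and handed the job in at about 32 s of the 134 s allowed. The hand-in gave no verdict.

**Pond-life kit:** The specimen jar is in the large well and the white screw pot with the black lid is in the small well. Both made contact at the expected floor height before I let go. The last view shows both upright. The pot sits slightly to one side of its well. I didn't measure by how much, but the well leaves it only about 4.5 mm of play.

**Staining kit:** The dropper bottle is in the small well and the mouth-up dish is in the large well, with the cover on it rim on rim. The last wrist and scene pictures show no visible step at the seam, so I put the cover within 1–2 mm of centre. It stayed still when released.

**Left alone:** I never touched the eyepiece, the timer or the blue pot, and the pictures show no sign that they moved. The gripper ended open and clear of everything.

**Disagreement between checks:** The scene camera put objects up to about 5 mm away from where the top and wrist cameras did. I worked from the wrist and top views, and all the placings fitted.

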